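# Hang the sample tray on the retracting hook

## Robot

A 7-joint arm with a two-finger parallel gripper is mounted at the origin on a cart in front of the work surface, level with it; the furniture and walls round the work are solid. World frame = base frame: x ahead of the robot, y to its left, z up, the work surface at z = 0. Lengths are in m, angles in rad, forces in N, time in s.
With the tool pointing down it reaches from about 0.4 to 0.85 m from the base axis. Payload 10.4 kg.
Tool frame: the origin (TCP) lies where the fingers leave the gripper's body, on its centre line; the fingertips stand 73 mm ahead of it and the grasp point (between the pads) lies grasp_offset ahead of it (grasp_offset is the distance from the TCP to the grasp point, in m); z points along the fingers, y is the direction in which the jaws open and shut (so a half turn about z gives the same grasp; the last joint's range is limited). The gripper opens to 85 mm and grips with 20 to 120 N. Pads are 22 mm wide; open, the fingers measure 114 mm over their backs; the gripper's body (76 mm by 85 mm) begins 54 mm behind the grasp point. The pads swing forward as they close: fully open they stand 13 mm farther back than shut.
Start: joints at [1.258, 0.332, -0.065, 1.46, 0.022, 1.35, -0.088], TCP at [0.179, -0.599, 0.304] pointing down, gripper open.
Joint ranges: [-2.6, 2.6], [-0.5, 2.12], [-1.47, 1.34], [0.16, 2.42], [-1.27, 4.41], [0.06, 2.06], [-2.6, 2.6]. Speed limits (rad/s): [2.22, 2.22, 2.79, 2.79, 3.14, 3.14, 3.14].

## Interface

Orientations are given as a unit quaternion [x, y, z, w].
In Python, from bench import * gives the robot as it stands. The module is installed in compiled form; this text tells all that it offers.
- The arm moves only by the shell command python3 -m handwheel 'ROWS' [FORCE]. ROWS is JSON, a list of rows, each an object with "travel": the shift along the tool's x, y, z in cm, a list of three; "dr": the turn, a rotation vector about the tool's x, y, z in degrees, a list of three; "claw": the finger opening in cm, from 0 to 8.54. A call has 1 to 5 rows; each row is the pose to reach, as a shift and turn from the pose commanded when the call began, along the tool's axes at that moment; what a row does not reach only later rows make up. A row lasts 1/8 s, in which the tool goes at most 62.5 mm and 10.7 degrees, less where a joint would pass 70% of its speed; a pose out of reach is approached as far as the arm can. A call with a gripper value outside its range is refused whole. The fingers move at their own pace and stop on an object; FORCE is the grip in N (left out, the last holds). Time passes only in rows, so rows that repeat a pose let the fingers close. It gives the time, the measured TCP pose, the force and the opening at its end, in the units of the state.
- get_obs(): the state, without advancing time (a new reading comes with each control period).
- snapshot(name): name is "side" or "top" or "wrist"; returns a dict with "pixels" (400x640x3 uint8, red, green, blue), "fovy" (degrees; the focal length in pixels is half the picture's height over the tangent of half this angle, whatever the lens; pixels are square), "cx", "cy" (the principal point, pixels), "R" (3x3) and "t" (3): a world point X has camera coordinates R X + t; the wrist camera has in their place "T_tool_cam" (4x4, takes a point from camera to tool coordinates, whose origin is the TCP and whose axes are the flange's). Camera axes: x right, y down, z forward; pixel columns grow to the right and rows downward; lengths in m; the calibration is good to about 2 mm. The wrist camera is an equidistant fisheye: a pixel r from the principal point sees the ray r / f radians off the axis. A picture is of the moment at which its call begins: read the wrist's pose just before it. There is no depth.
- close_job(): hands the job in, once; it reports no verdict.
Trained networks look in the newest picture that a camera, given by its name, has taken for a name from the list of things; names that differ only in an ending like _2 or _b are one class to them, and where a whole thing is asked for, a point or a joint stands for the part that bears it (a point fixed in the world has none). Each returns a list of dicts, best first, with "score" (0 to 1); they miss things now and then, are a little off and sometimes report something else, mostly with a low value. They report only what shows in the picture. A call takes as long as a camera call.
- trace(camera, thing): "mask" (400x640 bool, what is visible of it) and "at" ([row, column] in pixels, amid what is visible of it).
The state is a dict: "clock": time; "q": joint angles; "joint_velocities": joint speeds; "joint_torque": joint torques, N m; "tool_pos": TCP position; "orientation": TCP orientation; "wrist_force": force on the tool from outside, world axes, zero at the start; "torque": the same for the moment, N m; "width": finger opening in m.
Only numpy, scipy, OpenCV 4.12 (cv2) and the standard library are available. Lean on these libraries where they do the work, as an engineer would, in place of code of your own. Each camera call takes 0.05 s, during which the arm holds its last target.

## Task

Put away the vials of this run: stand or lay every blue-capped sample vial in the steel tray and drop every white-capped reject through the open mouth of the sharps bin. Once the samples are all in the tray, pull the sprung hook down by its red knob, bring it under the tray's bail and let it up again, so that the tray with its samples hangs level on the retracted hook, clear of the base plate. Leave the beaker, the bottle and the tape where they are.

Things in the scene. Friction and masses are not known exactly. Their poses are not given: they have to be found in the camera images.
- sample_0: closed glass screw vial with a blue cap, 23 mm diameter and 48 mm tall (cap: top 12 mm, 21 mm diameter), about 20 g, standing in the green spill tray at the start. A sample to keep; 3 or 4 of them are present. Origin: centre of its underside, z up through the cap. None when absent.
- sample_1: closed glass screw vial with a blue cap, 23 mm diameter and 48 mm tall (cap: top 12 mm, 21 mm diameter), about 20 g, standing in the green spill tray at the start. A sample to keep; 3 or 4 of them are present. Origin: centre of its underside, z up through the cap. None when absent.
- sample_2: closed glass screw vial with a blue cap, 23 mm diameter and 48 mm tall (cap: top 12 mm, 21 mm diameter), about 20 g, standing in the green spill tray at the start. A sample to keep; 3 or 4 of them are present. Origin: centre of its underside, z up through the cap. None when absent.
- sample_3: closed glass screw vial with a blue cap, 23 mm diameter and 48 mm tall (cap: top 12 mm, 21 mm diameter), about 20 g, standing in the green spill tray at the start. A sample to keep; 3 or 4 of them are present. Origin: centre of its underside, z up through the cap. None when absent.
- reject_0: closed glass screw vial with a white cap, 23 mm diameter and 48 mm tall (cap: top 12 mm, 21 mm diameter), about 20 g, standing in the green spill tray at the start. A rejected vial; 2 or 3 of them are present. Origin: centre of its underside, z up through the cap. None when absent.
- reject_1: closed glass screw vial with a white cap, 23 mm diameter and 48 mm tall (cap: top 12 mm, 21 mm diameter), about 20 g, standing in the green spill tray at the start. A rejected vial; 2 or 3 of them are present. Origin: centre of its underside, z up through the cap. None when absent.
- reject_2: closed glass screw vial with a white cap, 23 mm diameter and 48 mm tall (cap: top 12 mm, 21 mm diameter), about 20 g, standing in the green spill tray at the start. A rejected vial; 2 or 3 of them are present. Origin: centre of its underside, z up through the cap. None when absent.
- tray: open steel tray, 110 (its x) x 210 (its y) x 28 mm, walls and floor 4 mm thick, about 0.24 kg, with a rigid arched bail above it. At the start it stands on the hook station's base plate (plate top 8 mm above the worktop). Origin: centre of its underside, z up. Vials may be put anywhere on its floor, on either side of the bail.
- tray_bail (a point): middle of the top of the tray's rigid bail, on the centreline of its 8 mm round bar, 115 mm above the tray's underside. The bail lies in the tray's x-z plane (y = 0): uprights at x = +-53 mm up to 99 mm, then sloping up to a flat top 16 mm long. Axes are the tray's.
- station: fixed hook station: upright 20 mm steel post, 0.32 m high, with a black 46 mm drum on top, on a grey 300 x 240 x 8 mm base plate. A grey arm on the post carries a hook below its end and a red knob above it. Origin: post axis on the worktop. The plate reaches from x = -280 to +20 mm: its -x axis points from the post to the tray.
- hook_slide (a joint): m that the arm with the hook is pulled down the post: 0 fully up, 0.105 bottom stop. A damped spring pulls it up (5 N at the top, 8 N at the bottom, 25 N s/m); let go, it rises to 0 by itself, also with the loaded tray. Under the standing tray's bail, the cup touches the bail at about 0.06; the hook's point passes under the bail at about 0.09.
- hook_arm (a joint): rad that the arm has swung about the post, range -0.6 to 1.5, light friction, stays where left. 0: arm along the station's -x axis, over the tray; positive: its end swings to the station's -y side (the robot's right). Starts at 1.1 to 1.35, clear of the tray.
- hook_knob (a point): middle of the round upright red knob on the arm's end, 24 to 26 mm diameter; the arm's top face is 24 mm below this point, the knob's top 22 mm above it. 180 mm from the post axis, 280 mm above the worktop when the hook is up. Its x axis points along the arm to the post.
- hook_throat (a point): middle of the hook's cup, where the bail rests: 97.5 mm straight below hook_knob. Hook of 7 mm bar in the plane across the arm: shank 13 mm to the arm's -y side, underside 11 mm below this point, its point 14 mm to the +y side with its top 11 mm above. Open upwards; the point leads as hook_arm falls to 0, so it goes under the bail from the station's -y side.
- spill_tray: fixed shallow green tray, 260 (its x) x 200 (its y) x 10 mm, floor 4 mm and rim 4 mm thick (rim 6 mm above the floor), in which all the vials stand at the start; a vial that is knocked over usually stays in it. Origin: centre of its underside
- sharps_bin: fixed yellow sharps bin with a red lid, 92 x 108 x 152 mm, hollow, left of the spill tray (not the shut one far back by the wall). Origin: centre of its underside, z up. The flap in its lid stands open (hinged at the +x side of the mouth, standing up to 62 mm above the lid and leaning back).
- bin_mouth (a point): centre of the mouth in the bin's lid, at the lid's top face (148 mm above the worktop); mouth 62 mm along its x, 48 mm along its y; its axes are the bin's
- beaker: bystander: glass beaker 51 x 55 x 68 mm; leave alone. Origin: centre of its underside
- white_bottle: bystander: white bottle with red cap, 49 mm diameter, 110 mm tall; leave alone. Origin: centre of its underside
- tape: bystander: roll of tape lying flat, 68 mm diameter, 19 mm tall; leave alone. Origin: centre of its underside

How it is judged:
On the way, in this order (a step that is already met when the one before it is completed fails the run):
1. all sample vials present are in the tray while it stands on the base plate (x of sample_0 in the frame of tray between -0.055 and 0.055 m and y of sample_0 in the frame of tray between -0.105 and 0.105 m and z of sample_0 in the frame of tray between -0.005 and 0.05 m and x of sample_1 in the frame of tray between -0.055 and 0.055 m and y of sample_1 in the frame of tray between -0.105 and 0.105 m and z of sample_1 in the frame of tray between -0.005 and 0.05 m and x of sample_2 in the frame of tray between -0.055 and 0.055 m and y of sample_2 in the frame of tray between -0.105 and 0.105 m and z of sample_2 in the frame of tray between -0.005 and 0.05 m and x of sample_3 in the frame of tray between -0.055 and 0.055 m and y of sample_3 in the frame of tray between -0.105 and 0.105 m and z of sample_3 in the frame of tray between -0.005 and 0.05 m and height (world z) of tray below 0.02 m), for 0.3 s.
2. the hook is pulled down and under the bail of the standing tray with all its samples (all of step 1 and value of joint hook_slide above 0.055 m and horizontal distance between hook_throat and tray_bail below 0.022 m), for 0.1 s.
At the end, for the whole second after the job is handed in: Every sample vial is in the tray, every reject in the sharps bin; the tray hangs on the hook: bail within 25 mm of the cup, hook within 20 mm of fully up, tray underside over 45 mm above the worktop, tilted under 0.3 rad and slower than 0.08 m/s (x of sample_0 in the frame of tray between -0.055 and 0.055 m and y of sample_0 in the frame of tray between -0.105 and 0.105 m and z of sample_0 in the frame of tray between -0.005 and 0.05 m and x of sample_1 in the frame of tray between -0.055 and 0.055 m and y of sample_1 in the frame of tray between -0.105 and 0.105 m and z of sample_1 in the frame of tray between -0.005 and 0.05 m and x of sample_2 in the frame of tray between -0.055 and 0.055 m and y of sample_2 in the frame of tray between -0.105 and 0.105 m and z of sample_2 in the frame of tray between -0.005 and 0.05 m and x of sample_3 in the frame of tray between -0.055 and 0.055 m and y of sample_3 in the frame of tray between -0.105 and 0.105 m and z of sample_3 in the frame of tray between -0.005 and 0.05 m and x of reject_0 in the frame of sharps_bin between -0.045 and 0.045 m and y of reject_0 in the frame of sharps_bin between -0.053 and 0.053 m and z of reject_0 in the frame of sharps_bin between -0.01 and 0.12 m and x of reject_1 in the frame of sharps_bin between -0.045 and 0.045 m and y of reject_1 in the frame of sharps_bin between -0.053 and 0.053 m and z of reject_1 in the frame of sharps_bin between -0.01 and 0.12 m and x of reject_2 in the frame of sharps_bin between -0.045 and 0.045 m and y of reject_2 in the frame of sharps_bin between -0.053 and 0.053 m and z of reject_2 in the frame of sharps_bin between -0.01 and 0.12 m and height (world z) of tray above 0.045 m and value of joint hook_slide below 0.02 m and distance between hook_throat and tray_bail below 0.025 m and angle between tray's own z axis and vertical below 0.3 rad and linear speed of tray below 0.08 m/s); the robot touches nothing.
It fails at once if the beaker, bottle or tape is moved more than 30 mm (distance of any of beaker, white_bottle, tape from where it was at the start of the episode above 0.03 m).
It fails at once if the tray is tipped by more than 0.7 rad (angle between tray's own z axis and vertical above 0.7 rad).
Of sample_0, sample_1, sample_2, sample_3 only 3 to 4 are there at a start; the rules pass over those that are not, and their reading is None.
Of reject_0, reject_1, reject_2 only 2 to 3 are there at a start; the rules pass over those that are not, and their reading is None.
At some moment in a run one of sample_0, sample_1, sample_2, sample_3, reject_0, reject_1, reject_2 may be knocked a few centimetres aside while the robot is not near it.
Once in a run the grip may slacken for a moment while it holds something.
It also fails if it takes over 210 s, if anything falls off the work surface, if the arm or the gripper's body presses on something with over 40 N, if the wrist force passes 120 N, or if a joint passes its speed limit or range.

## Working session

There is one attempt and no reset: what is moved stays moved. The work goes in short steps, Python scripts to look and compute and a shell command to move; the robot and the scene stay as the last step left them, time stands still between calls to the robot, and variables do not carry over. Pictures are saved under pics/ and viewed, and the job is handed in when it is done.

```bash
mkdir -p pics; ls; python3 - <<'E'
from bench import *
import cv2
print(get_obs())
for n in ["side","top","wrist"]:
    s=snapshot(n); cv2.imwrite(f"pics/{n}0.png",s["pixels"][:,:,::-1])
    print(n,{k:v for k,v in s.items() if k!="pixels"})
E
```

```text
pics
{'clock': 0.0, 'q': array([ 1.25841332,  0.33286929, -0.06467365,  1.46092567,  0.02160128,
        1.34991354, -0.08850452]), 'joint_velocities': array([-0.00085412,  0.00045994,  0.00075416, -0.00162555,  0.00084605,
       -0.00183526,  0.00085346]), 'joint_torque': array([-2.53676335e-04, -6.25441718e+01,  4.91785922e-02, -3.91598117e+01,
        1.61671860e-02,  9.90111614e-03, -5.19676291e-05]), 'tool_pos': array([ 0.17849756, -0.59868714,  0.30312488]), 'orientation': array([ 9.89521941e-01,  1.44380830e-01, -1.39989661e-04, -6.96333716e-04]), 'wrist_force': array([ 0.14229787,  0.31989511, -0.26997761]), 'torque': array([ 0.02947426,  0.01525863, -0.03842514]), 'width': 0.08511863820591135}
side {'fovy': 52.85802451770871, 'cx': 322.23198162575767, 'cy': 206.79573395276023, 'R': array([[ 0.86913636, -0.494544  , -0.00531252],
       [-0.27230351, -0.46953768, -0.83987211],
       [ 0.41285928,  0.73141001, -0.54275834]]), 't': array([-0.41152296,  0.38567046,  0.68092881])}
top {'fovy': 42.729929793157254, 'cx': 318.906127699279, 'cy': 200.48456058635554, 'R': array([[-0.23249496, -0.97259027, -0.00377702],
       [-0.84848683,  0.20472357, -0.48801471],
       [ 0.4754116 , -0.11025621, -0.87282723]]), 't': array([0.28210618, 0.53324908, 1.41042868])}
wrist {'fovy': 65.70646984690485, 'cx': 317.90836708341226, 'cy': 199.2254571816641, 'T_tool_cam': array([[ 1.22187413e-03, -9.48925677e-01, -3.15497331e-01,
         8.19346151e-02],
       [ 9.99999219e-01,  1.07710890e-03,  6.33212599e-04,
         4.86202902e-04],
       [-2.61046712e-04, -3.15497859e-01,  9.48926253e-01,
        -6.94368230e-02],
       [ 0.00000000e+00,  0.00000000e+00,  0.00000000e+00,
         1.00000000e+00]])}
```

View pics/side0.png

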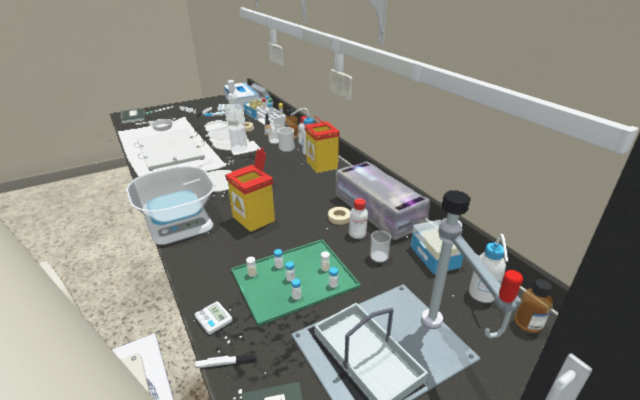

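View pics/top0.png

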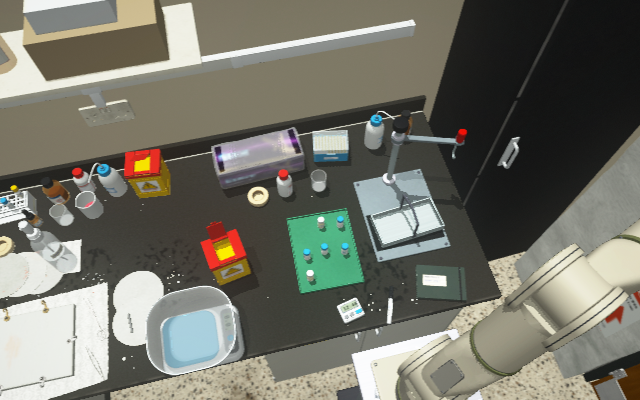

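View pics/wrist0.png

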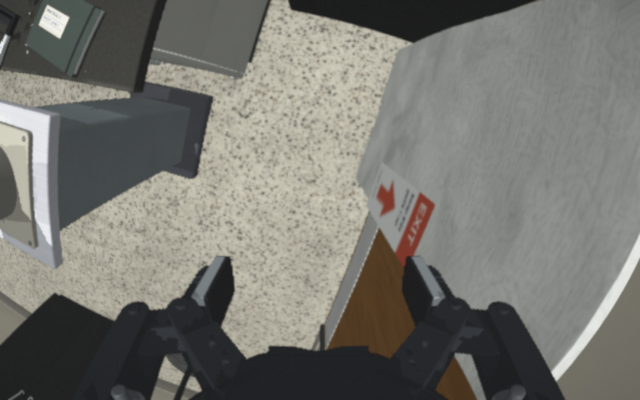

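The pictures show six vials in the green tray: four blue caps, and white caps at about (320,222) and (310,275) in the top view. The hook arm is swung out, with its red knob at about (461,135) in the top view. Next I localise everything.

```bash
cat > h.py <<'E'
import bench, numpy as np, cv2
from bench import *
from scipy.spatial.transform import Rotation as Ro
def K(s):
    f=200/np.tan(np.radians(s["fovy"])/2); return f
def cam(name):
    if name=="wrist":
        o=get_obs(); s=snapshot(name)
        T=np.eye(4);T[:3,:3]=Ro.from_quat(o["orientation"]).as_matrix();T[:3,3]=o["tool_pos"]
        M=np.linalg.inv(T@s["T_tool_cam"]); s["R"]=M[:3,:3]; s["t"]=M[:3,3]; s["fish"]=True
    else:
        s=snapshot(name); s["fish"]=False
    return s
def ray(s,u,v):
    f=K(s); x=(u-s["cx"]);y=(v-s["cy"])
    if s["fish"]:
        r=np.hypot(x,y); th=r/f; d=np.array([np.sin(th)*x/max(r,1e-9),np.sin(th)*y/max(r,1e-9),np.cos(th)])
    else: d=np.array([x/f,y/f,1.])
    d=s["R"].T@d; o=-s["R"].T@s["t"]; return o,d/np.linalg.norm(d)
def atz(s,u,v,z):
    o,d=ray(s,u,v); return o+d*(z-o[2])/d[2]
def proj(s,X):
    c=s["R"]@np.asarray(X,float)+s["t"]; f=K(s)
    if s["fish"]:
        r=np.hypot(c[0],c[1]); th=np.arctan2(r,c[2]); return np.array([s["cx"]+f*th*c[0]/r,s["cy"]+f*th*c[1]/r])
    return np.array([s["cx"]+f*c[0]/c[2],s["cy"]+f*c[1]/c[2]])
def tri(rays):
    A=np.zeros((3,3));b=np.zeros(3)
    for o,d in rays:
        P=np.eye(3)-np.outer(d,d);A+=P;b+=P@o
    X=np.linalg.solve(A,b); return X,[np.linalg.norm((np.eye(3)-np.outer(d,d))@(X-o)) for o,d in rays]
def save(s,n): cv2.imwrite("pics/"+n,s["pixels"][:,:,::-1])
E
python3 - <<'E'
from h import *
print([n for n in dir(bench) if not n.startswith('_')], getattr(bench,'grasp_offset',None))
for c in ["top","side"]:
    s=cam(c)
    for th in ["sample_0","reject_0","tray","station","hook_knob","spill_tray","sharps_bin","beaker","white_bottle","tape"]:
        r=trace(c,th)
        for d in r[:6]:
            m=d["mask"]; ys,xs=np.nonzero(m)
            print(c,th,round(d["score"],2),np.round(d["at"],1),"bb",xs.min(),xs.max(),ys.min(),ys.max(),m.sum())
E
```

```text
['PlanningError', 'close_job', 'get_obs', 'grasp_offset', 'snapshot', 'trace'] 0.0539
top sample_0 0.59 [244.3 345.1] bb 341 348 243 254 76
top sample_0 0.49 [252.8 305.5] bb 303 309 249 259 64
top sample_0 0.43 [247.  325.6] bb 321 327 244 254 63
top sample_0 0.42 [223.4 341.8] bb 336 342 216 227 68
top reject_0 0.62 [275.5 310.1] bb 306 313 271 281 66
top tray 0.59 [220.5 409.2] bb 370 443 197 247 2327
top station 0.75 [193.  397.5] bb 353 466 117 262 4681
top hook_knob 0.75 [141.3 438.2] bb 392 466 129 158 552
top hook_knob 0.37 [139.5 429.8] bb 391 466 129 146 570
top spill_tray 0.88 [253.2 321.4] bb 286 363 208 293 4466
top sharps_bin 0.73 [250. 223.] bb 201 249 222 285 1991
top beaker 0.56 [181.2 319.9] bb 311 325 170 191 293
top beaker 0.34 [138.6 442.8] bb 391 466 129 158 465
top white_bottle 0.76 [186.4 280.7] bb 276 292 170 196 356
top tape 0.89 [194.3 257.4] bb 249 267 187 205 296
side sample_0 0.64 [257.2 277.1] bb 273 283 249 267 171
side sample_0 0.48 [267.1 292.9] bb 286 295 261 280 161
side sample_0 0.48 [277.5 332.1] bb 330 338 268 286 146
side sample_0 0.48 [288.2 2
[... 231 characters left out ...]
315 427 303 399 6185
side station 0.75 [325.9 428.3] bb 292 522 190 399 11461
side hook_knob 0.75 [282.4 497.3] bb 438 522 225 337 1825
side hook_knob 0.73 [218.9 359.9] bb 349 367 198 237 613
side hook_knob 0.7 [352.1 369.4] bb 315 427 303 399 6118
side spill_tray 0.89 [283.9 289.8] bb 232 359 240 324 5273
side sharps_bin 0.8 [192.2 251.5] bb 226 273 148 229 2535
side beaker 0.75 [242.7 381.1] bb 371 390 230 261 528
side beaker 0.18 [283.  495.9] bb 438 522 226 337 2082
side white_bottle 0.68 [219.5 363. ] bb 349 368 198 237 626
side white_bottle 0.45 [266.5 250.6] bb 247 255 257 275 156
side tape 0.74 [282.  288.5] bb 232 359 240 325 5319
side tape 0.61 [213.6 340.6] bb 328 350 207 224 354
```

```bash
python3 - <<'E'
import cv2
a=cv2.imread("pics/top0.png");b=cv2.imread("pics/side0.png")
cv2.imwrite("pics/topz.png",cv2.resize(a[100:300,280:480],None,fx=3,fy=3,interpolation=cv2.INTER_CUBIC)[:600,:800])
cv2.imwrite("pics/sidez.png",cv2.resize(b[180:400,220:560],None,fx=2.3,fy=2.3,interpolation=cv2.INTER_CUBIC))
E
```

```text
(no output)
```

View pics/topz.png

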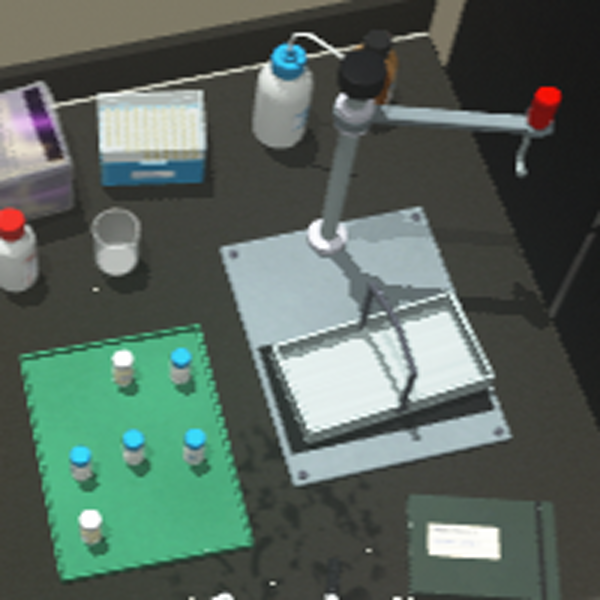

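View pics/sidez.png

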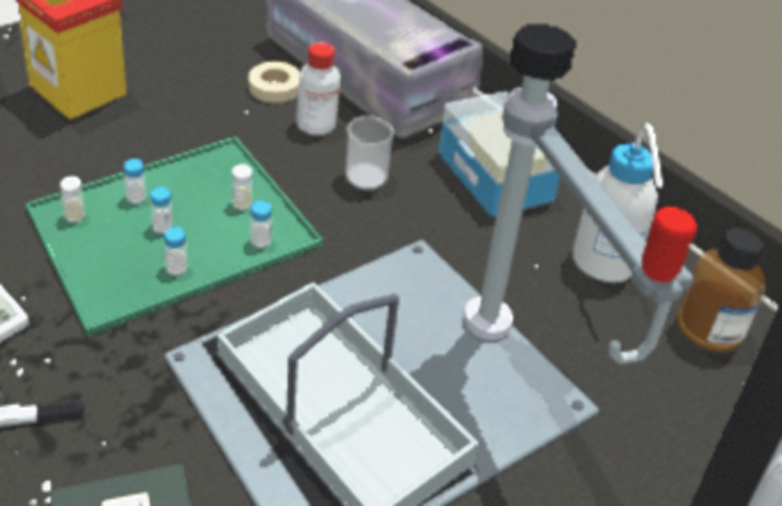

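```bash
cat > vials.py <<'E'
from h import *
def blobs(s,lo,hi,box):
    hsv=cv2.cvtColor(s["pixels"],cv2.COLOR_RGB2HSV)
    m=cv2.inRange(hsv,np.array(lo),np.array(hi)); z=np.zeros_like(m); a,b,c,d=box; z[b:d,a:c]=m[b:d,a:c]
    n,l,st,ce=cv2.connectedComponentsWithStats(z)
    return [(ce[i],st[i,4]) for i in range(1,n) if st[i,4]>=8]
E
python3 - <<'E'
from vials import *
T=cam("top");S=cam("side")
bt=blobs(T,(90,90,60),(115,255,255),(280,200,370,300)); bs=blobs(S,(90,90,60),(115,255,255),(225,235,365,330))
wt=blobs(T,(0,0,150),(180,60,255),(280,200,370,300)); ws=blobs(S,(0,0,150),(180,60,255),(225,235,365,330))
for nm,a,b in (("blue",bt,bs),("white",wt,ws)):
    for c,n in a: print(nm,"top",np.round(c,1),n,np.round(atz(T,*c,0.047),4))
    for c,n in b: print(nm,"side",np.round(c,1),n,np.round(atz(S,*c,0.047),4))
# knob
for nm,s,box in (("top",T,(450,125,475,150)),("side",S,(495,265,530,310))):
    for lo,hi in (((0,150,60),(8,255,255)),((172,150,60),(180,255,255))):
        print(nm,[(np.round(c,1),n) for c,n in blobs(s,lo,hi,box)])
E
```

```text
blue top [339.8 218.9] 37 [0.554  0.0891 0.047 ]
blue top [324.1 246.2] 40 [0.4739 0.1602 0.047 ]
blue top [344.7 246. ] 40 [0.4598 0.0982 0.047 ]
blue top [306.1 251.6] 39 [0.4691 0.2181 0.047 ]
blue side [277.7 252.5] 65 [0.4704 0.2201 0.047 ]
blue side [289.2 265. ] 66 [0.4747 0.1629 0.047 ]
blue side [333.1 271. ] 70 [0.5554 0.0916 0.047 ]
blue side [295.7 282.6] 78 [0.4613 0.1008 0.047 ]
white top [365.3 209.6] 164 [0.5673 0.0012 0.047 ]
white top [320.1 220.3] 40 [0.564  0.1512 0.047 ]
white top [338.9 224.4] 21 [0.536 0.097 0.047]
white top [341.7 250.7] 10 [0.4466 0.1112 0.047 ]
white top [323.5 251.2] 16 [0.4579 0.1659 0.047 ]
white top [305.8 257. ] 10 [0.452  0.2229 0.047 ]
white top [309.3 273.4] 47 [0.3978 0.2244 0.047 ]
white top [354.2 298.6] 11 [0.2908 0.1143 0.047 ]
white side [357.3 235.8] 29 [0.6821 0.1781 0.047 ]
white side [324.9 260.5] 160 [0.5576 0.1342 0.047 ]
white side [251.  265.8] 160 [0.3938 0.2062 0.047 ]
white side [278.3 261.7] 87 [0.457 0.187 0.047]
white side [290.  274.5] 90 [0.4619 0.1319 0.047 ]
white side [333.1 280.9] 95 [0.5383 0.0628 0.047 ]
white side [296.1 292.6] 98 [0.448  0.0719 0.047 ]
white side [337.5 314.8] 237 [ 0.494  -0.0286  0.047 ]
white side [227.3 317.2] 72 [0.2927 0.08   0.047 ]
white side [346.3 322.9] 324 [ 0.4984 -0.0558  0.047 ]
white side [361.8 327.2] 28 [ 0.5195 -0.0807  0.047 ]
top [(array([461.1, 134.9]), np.int32(113))]
top []
side [(array([510.4, 285. ]), np.int32(527))]
side []
```

```bash
python3 - <<'E'
import cv2
a=cv2.imread("pics/top0.png");b=cv2.imread("pics/side0.png")
cv2.imwrite("pics/tz2.png",cv2.resize(a[180:270,350:460],None,fx=6.5,fy=6.5,interpolation=cv2.INTER_CUBIC))
cv2.imwrite("pics/sz2.png",cv2.resize(b[290:400,290:440],None,fx=5,fy=5,interpolation=cv2.INTER_CUBIC))
E
```

```text
(no output)
```

View pics/tz2.png

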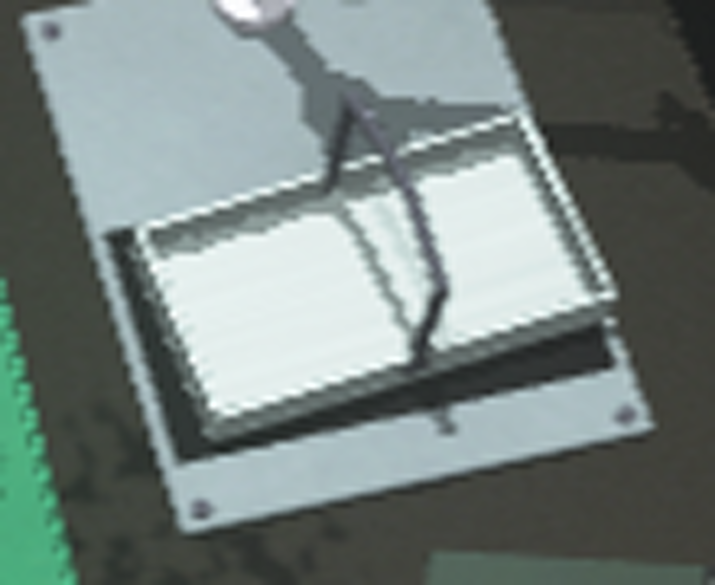

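View pics/sz2.png

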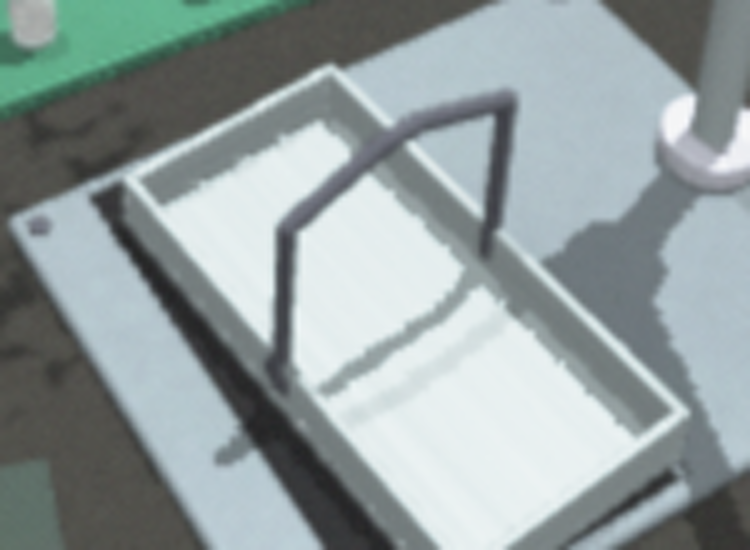

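```bash
python3 - <<'E'
from vials import *
T=cam("top");S=cam("side")
t=lambda u,v:ray(T,350+u/6.5-.4,180+v/6.5-.4)
s=lambda u,v:ray(S,290+u/5-.4,290+v/5-.4)
p={"A(+x+y)":((134,228),(332,66)),"B(-x+y)":((206,425),(126,185)),"D(+x-y)":((525,110),(690,412)),"elb+":((353,100),(510,97)),"elb-":((440,288),(287,228)),"post":((255,5),(712,150)),"plateNL":((185,530),(12,218))}
for k,(a,b) in p.items():
    X,e=tri([t(*a),s(*b)]); print(k,np.round(X,4),np.round(e,4))
z=lambda u,v,h:np.round(atz(T,350+u/6.5-.4,180+v/6.5-.4,h),4)
print("C",z(617,293,.036)); print("plate", z(25,17,.008),z(653,428,.008),z(185,530,.008))
# knob
X,e=tri([ray(T,461.1,134.9),ray(S,510.4,285.0)]);print("knob",np.round(X,4),e)
b=np.array
E
```

```text
A(+x+y) [ 0.5518 -0.0114  0.0361] [0.0005 0.0005]
B(-x+y) [ 0.4454 -0.0172  0.0269] [0.0007 0.0007]
D(+x-y) [ 0.5686 -0.2205  0.0393] [0.0006 0.0006]
elb+ [ 0.5589 -0.1162  0.11  ] [0.0013 0.0013]
elb- [ 0.4536 -0.1244  0.1082] [0.0007 0.0007]
post [ 0.6776 -0.1159  0.012 ] [0.003 0.003]
plateNL [0.4023 0.0046 0.0094] [0.0008 0.0008]
C [ 0.4616 -0.2306  0.036 ]
plate [0.6976 0.0028 0.008 ] [ 0.3999 -0.2327  0.008 ] [0.402  0.0043 0.008 ]
knob [ 0.6215 -0.2856  0.2842] [np.float64(0.0002480144308674857), np.float64(0.00024801443086764475)]
```

```bash
python3 - <<'E'
import cv2
a=cv2.imread("pics/top0.png");b=cv2.imread("pics/side0.png")
cv2.imwrite("pics/tz3.png",cv2.resize(a[215:295,190:260],None,fx=7,fy=7,interpolation=cv2.INTER_CUBIC))
cv2.imwrite("pics/sz3.png",cv2.resize(b[140:240,215:285],None,fx=6,fy=6,interpolation=cv2.INTER_CUBIC))
E
```

```text
(no output)
```

View pics/tz3.png

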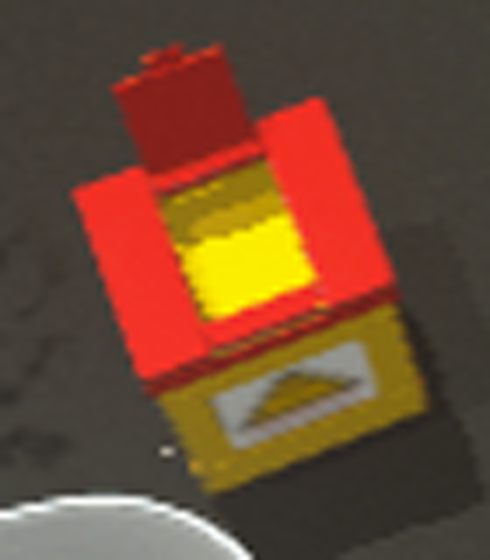

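View pics/sz3.png

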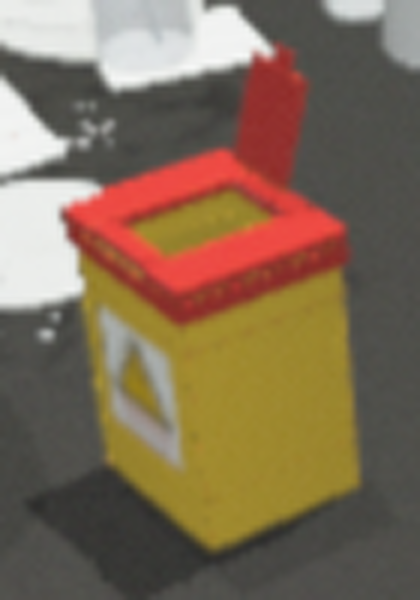

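```bash
python3 - <<'E'
from vials import *
T=cam("top");S=cam("side")
t=lambda u,v:atz(T,190+u/7-.4,215+v/7-.4,.148)
s=lambda u,v:atz(S,215+u/6-.4,140+v/6-.4,.148)
L=np.array([t(*p) for p in ((75,190),(320,97),(395,285),(148,380))]);print(np.round(L,4),L.mean(0))
M=np.array([t(*p) for p in ((160,190),(268,155),(317,278),(205,322))]);print(np.round(M,4),M.mean(0))
L=np.array([s(*p) for p in ((65,213),(225,150),(345,225),(180,290))]);print(np.round(L,4),L.mean(0))
for p in ((497,297),(425,95)): print(atz(T,*p,0))
# white vials: cap detection high saturation refine
E
```

```text
[[0.5274 0.5152 0.148 ]
 [0.5459 0.4104 0.148 ]
 [0.4546 0.3939 0.148 ]
 [0.4371 0.497  0.148 ]] [0.4912534  0.45412818 0.148     ]
[[0.5192 0.4811 0.148 ]
 [0.5245 0.4355 0.148 ]
 [0.4651 0.4243 0.148 ]
 [0.4566 0.4713 0.148 ]] [0.49133963 0.45303834 0.148     ]
[[0.439  0.4938 0.148 ]
 [0.5287 0.5174 0.148 ]
 [0.549  0.4161 0.148 ]
 [0.4605 0.3975 0.148 ]] [0.49430117 0.45623671 0.148     ]
[ 0.20929188 -0.31313595  0.        ]
[ 1.01029074 -0.36341169  0.        ]
```

```bash
cat >> h.py <<'E'
def pose():
    o=get_obs(); R=Ro.from_quat(o["orientation"]).as_matrix(); return o["tool_pos"],R
def to(p,yaw,state=None):
    """TCP target p (m, world), tool x azimuth yaw, tool down -> travel cm, dr deg in present tool axes"""
    P,R=pose() if state is None else state
    Rt=Ro.from_euler("z",yaw).as_matrix()@np.diag([1,-1,-1.])
    return np.round(R.T@(np.asarray(p)-P)*100,2),np.round(np.degrees(Ro.from_matrix(R.T@Rt).as_rotvec()),1)
def go(*wps):
    o=get_obs(); P,R=pose(); print("t",round(o["clock"],2),"tcp",np.round(P,4),"yaw",round(np.arctan2(R[1,0],R[0,0]),3),"w",round(o["width"],4),"F",np.round(o["wrist_force"],1))
    for w in wps:
        a,b=to(w[:3],w[3]); print(w,"travel",a.tolist(),"dr",b.tolist(),"|d|",round(float(np.linalg.norm(a)),1))
GO=grasp_offset
E
python3 - <<'E'
from h import *
go((.42,-.2,.3,.0),(.44,.05,.3,0),(.45,.12,.3,0))
for c in ("side","top"):
    s=snapshot(c);print(-s["R"].T@s["t"])
E
```

```text
t 1.55 tcp [ 0.1786 -0.5989  0.3039] yaw 0.29 w 0.0854 F [-0.7 -0.   0.9]
(0.42, -0.2, 0.3, 0.0) travel [34.53, -31.33, 0.39] dr [0.0, -0.0, 16.6] |d| 46.6
(0.44, 0.05, 0.3, 0) travel [43.59, -54.72, 0.39] dr [0.0, -0.0, 16.6] |d| 70.0
(0.45, 0.12, 0.3, 0) travel [46.55, -61.14, 0.39] dr [0.0, -0.0, 16.6] |d| 76.8
[ 0.1815612  -0.52046755  0.69130743]
[-0.15249107  0.32071359  1.49235947]
```

```bash
python3 -m handwheel '[{"travel":[4,-4,0],"dr":[0,0,2],"claw":8.5},{"travel":[8,-7.5,0],"dr":[0,0,4],"claw":8.5},{"travel":[12,-11,0],"dr":[0,0,6],"claw":8.5},{"travel":[16,-14.5,0],"dr":[0,0,8],"claw":8.5},{"travel":[20,-18,0],"dr":[0,0,10],"claw":8.5}]'; python3 - <<'E'
from h import *
print(get_obs()["q"])
go((.42,-.2,.3,.0),(.44,.05,.3,0),(.45,.12,.3,0))
E
```

```text
clock: 2.28
tool_pos: [0.3196, -0.3677, 0.3042]
orientation: [0.998, 0.057, 0.0, 0.0]
wrist_force: [-0.0, -0.4, -0.3]
width: 0.0848
[ 0.99427986  0.04064925 -0.23808043  1.8030597   0.01022712  1.2983057
 -0.70304918]
t 2.27 tcp [ 0.3196 -0.3677  0.3042] yaw 0.114 w 0.0848 F [-0.  -0.4 -0.3]
(0.42, -0.2, 0.3, 0.0) travel [11.89, -15.52, 0.41] dr [0.0, -0.0, 6.5] |d| 19.6
(0.44, 0.05, 0.3, 0) travel [16.72, -40.13, 0.39] dr [0.0, -0.0, 6.5] |d| 43.5
(0.45, 0.12, 0.3, 0) travel [18.51, -46.97, 0.39] dr [0.0, -0.0, 6.5] |d| 50.5
```

```bash
python3 -m handwheel '[{"travel":[4,-4.5,0],"dr":[0,0,2],"claw":8.5},{"travel":[8,-9,0],"dr":[0,0,4],"claw":8.5},{"travel":[11,-14,0],"dr":[0,0,6],"claw":8.5},{"travel":[12.5,-19.5,0],"dr":[0,0,6.5],"claw":8.5},{"travel":[13.5,-25,0],"dr":[0,0,6.5],"claw":7}]';python3 -m handwheel '[{"travel":[0.5,-5.5,0],"dr":[0,0,0],"claw":4.5},{"travel":[1,-11,0],"dr":[0,0,0],"claw":4.5},{"travel":[1.5,-16,0],"dr":[0,0,0],"claw":4.5},{"travel":[2,-20,0],"dr":[0,0,0],"claw":4.5},{"travel":[2,-20,0],"dr":[0,0,0],"claw":4.5}]'; python3 - <<'E'
from h import *
print(get_obs()["q"])
s=cam("wrist");save(s,"w1.png")
go((.47,.219,.25,.0))
for n,p in dict(B1=(.555,.090),B2=(.474,.1615),B3=(.4605,.0995),B4=(.470,.219),W1=(.5645,.151),W2=(.398,.224)).items(): print(n,proj(s,(*p,.047)).round(0))
E
```

```text
clock: 2.9
tool_pos: [0.4244, -0.1034, 0.3041]
orientation: [1.0, 0.001, 0.0, 0.0]
wrist_force: [0.0, 0.5, -0.6]
width: 0.0705
clock: 3.52
tool_pos: [0.4436, 0.0977, 0.3042]
orientation: [1.0, 0.004, 0.0, -0.0]
wrist_force: [0.8, -0.7, 0.2]
width: 0.0451
[ 0.49399847 -0.01201214 -0.79078308  1.85249127 -0.0094709   1.29669524
 -1.85795296]
t 3.58 tcp [0.4437 0.0956 0.304 ] yaw 0.004 w 0.045 F [-0.1 -0.1  0.5]
(0.47, 0.219, 0.25, 0.0) travel [2.68, -12.33, 5.4] dr [-0.0, -0.0, 0.3] |d| 13.7
B1 [326.  72.]
B2 [259. 149.]
B3 [316. 161.]
B4 [209. 153.]
W1 [267.  64.]
W2 [210. 214.]
```

View pics/w1.png

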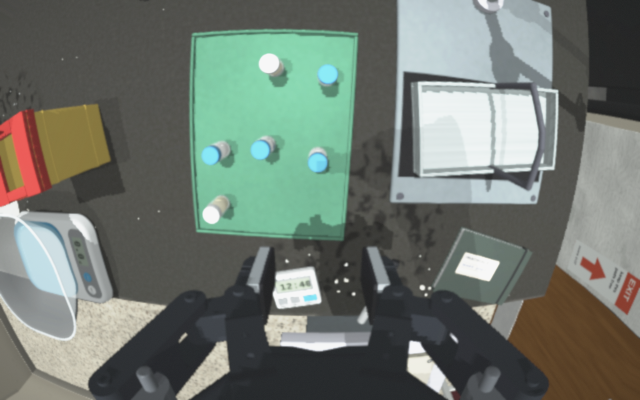

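```bash
python3 -m handwheel '[{"travel":[0.7,-4,3],"dr":[0,0,0],"claw":4.5},{"travel":[1.4,-8,6],"dr":[0,0,0],"claw":4.5},{"travel":[2.6,-12.2,9],"dr":[0,0,0],"claw":4.5},{"travel":[2.6,-12.2,13],"dr":[0,0,0],"claw":4.5},{"travel":[2.6,-12.2,13],"dr":[0,0,0],"claw":4.5}]'; python3 - <<'E'
from vials import *
print(get_obs()["q"])
s=cam("wrist");save(s,"w2.png")
for c,n in blobs(s,(90,90,60),(115,255,255),(100,0,500,399)): print(c.round(1),n,atz(s,*c,.05).round(4))
print(proj(s,pose()[0]-[0,0,GO+.035]), atz(s,0,0,.05)); go((.47,.2175,.094,0))
E
```

```text
clock: 4.2
tool_pos: [0.4685, 0.2147, 0.1714]
orientation: [1.0, 0.001, -0.003, 0.001]
wrist_force: [-0.5, -0.2, 0.7]
width: 0.0447
[ 0.23731243  0.33682451 -0.86462586  1.86281545  0.28783268  1.07896809
 -2.30879461]
[492.4 106.1] 399 [0.5531 0.0964 0.05  ]
[396.  215.8] 778 [0.4748 0.1613 0.05  ]
[313.  223.1] 810 [0.4697 0.2174 0.05  ]
[470.9 231.6] 642 [0.4614 0.1009 0.05  ]
[104.  354.9] 63 [0.3008 0.4549 0.05  ]
[414.8 374.7] 24 [0.3055 0.119  0.05  ]
[316.09815153 247.30931504] [0.68817584 0.52011224 0.05      ]
t 4.25 tcp [0.4695 0.2152 0.1735] yaw 0.001 w 0.045 F [ 0.7  0.2 -0.4]
(0.47, 0.2175, 0.094, 0) travel [0.07, -0.24, 7.95] dr [0.1, 0.1, 0.0] |d| 8.0
```

View pics/w2.png

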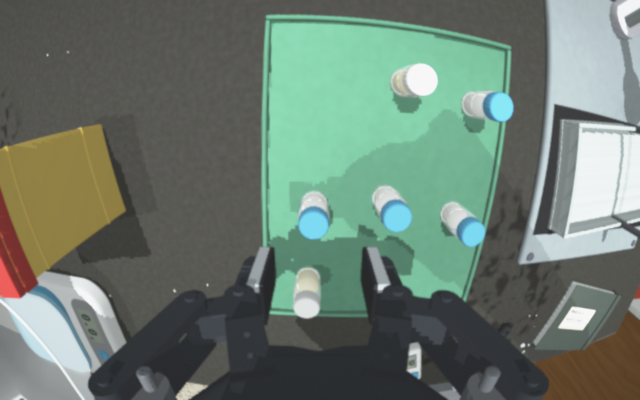

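```bash
python3 -m handwheel '[{"travel":[0,-0.2,4],"dr":[0,0,0],"claw":4.5},{"travel":[0,-0.2,7.9],"dr":[0,0,0],"claw":4.5},{"travel":[0,-0.2,7.9],"dr":[0,0,0],"claw":4.5},{"travel":[0,-0.2,7.9],"dr":[0,0,0],"claw":1.5},{"travel":[0,-0.2,7.9],"dr":[0,0,0],"claw":1.5}]' 40; python3 -m handwheel '[{"travel":[0,0,0],"dr":[0,0,0],"claw":1.5},{"travel":[0,0,0],"dr":[0,0,0],"claw":1.5},{"travel":[0,0,-3],"dr":[0,0,0],"claw":1.5},{"travel":[0,0,-8],"dr":[0,0,0],"claw":1.5},{"travel":[0,0,-13],"dr":[0,0,0],"claw":1.5}]' 40; python3 - <<'E'
from h import *
go((.43,.0,.22,.08))
E
```

```text
clock: 4.88
tool_pos: [0.4711, 0.2188, 0.0975]
orientation: [1.0, 0.001, 0.002, -0.0]
wrist_force: [-0.0, -1.6, 8.3]
width: 0.0201
clock: 5.5
tool_pos: [0.4696, 0.2188, 0.228]
orientation: [1.0, 0.001, 0.001, -0.0]
wrist_force: [0.9, 0.1, -0.2]
width: 0.0202
t 5.5 tcp [0.4696 0.2188 0.228 ] yaw 0.002 w 0.0202 F [ 0.9  0.1 -0.2]
(0.43, 0.0, 0.22, 0.08) travel [-4.01, 21.88, 0.79] dr [-0.0, -0.1, -4.5] |d| 22.3
```

```bash
python3 -m handwheel '[{"travel":[-1,4,0],"dr":[0,0,-1],"claw":1.5},{"travel":[-2,8,0],"dr":[0,0,-2],"claw":1.5},{"travel":[-3,12,0],"dr":[0,0,-3],"claw":1.5},{"travel":[-4,16,0],"dr":[0,0,-4],"claw":1.5},{"travel":[-4,20,0],"dr":[0,0,-4.5],"claw":1.5}]'; python3 - <<'E'
from h import *
s=cam("wrist");save(s,"w3.png")
go((.43,.0,.22,.08))
E
```

```text
clock: 6.12
tool_pos: [0.4298, 0.0175, 0.2266]
orientation: [0.999, 0.041, 0.001, 0.001]
wrist_force: [0.8, -0.7, -0.7]
width: 0.0202
t 6.17 tcp [0.4299 0.0123 0.2264] yaw 0.076 w 0.0204 F [ 0.3 -5.5  0.2]
(0.43, 0.0, 0.22, 0.08) travel [-0.09, 1.23, 0.64] dr [0.2, -0.1, -0.2] |d| 1.4
```

View pics/w3.png

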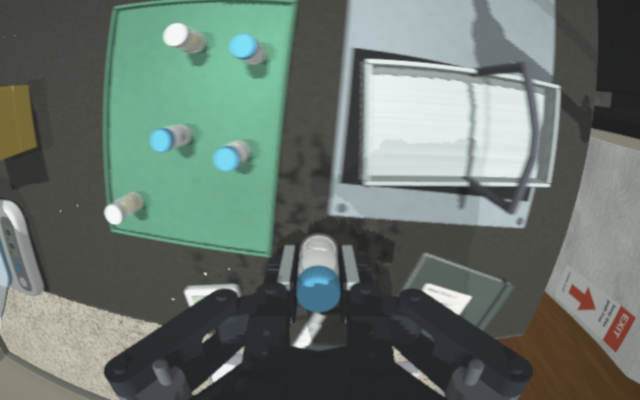

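```bash
python3 - <<'E'
from h import *
s=cam("wrist"); P,R=pose()
for px in ((112,372),(165,390),(528,372),(225,285),(430,290),(270,350)):
    for zt in (-.03,0,.02,.05):
        X=R.T@(atz(s,*px,P[2]-zt)-P); print(px,zt,X.round(3),end=" | ")
    print()
E
```

```text
(112, 372) -0.03 [ 0.024 -0.047 -0.03 ] | (112, 372) 0 [-0.019 -0.085 -0.   ] | (112, 372) 0.02 [-0.048 -0.11   0.02 ] | (112, 372) 0.05 [-0.092 -0.148  0.049] | 
(165, 390) -0.03 [ 0.022 -0.033 -0.03 ] | (165, 390) 0 [-0.023 -0.059 -0.   ] | (165, 390) 0.02 [-0.054 -0.077  0.02 ] | (165, 390) 0.05 [-0.099 -0.104  0.05 ] | 
(528, 372) -0.03 [ 0.023  0.055 -0.03 ] | (528, 372) 0 [-0.021  0.095  0.   ] | (528, 372) 0.02 [-0.05   0.121  0.02 ] | (528, 372) 0.05 [-0.094  0.161  0.05 ] | 
(225, 285) -0.03 [ 0.054 -0.012 -0.03 ] | (225, 285) 0 [ 0.033 -0.023  0.   ] | (225, 285) 0.02 [ 0.02 -0.03  0.02] | (225, 285) 0.05 [-0.001 -0.041  0.05 ] | 
(430, 290) -0.03 [ 0.053  0.021 -0.03 ] | (430, 290) 0 [0.031 0.035 0.   ] | (430, 290) 0.02 [0.017 0.044 0.02 ] | (430, 290) 0.05 [-0.005  0.058  0.05 ] | 
(270, 350) -0.03 [ 0.04  -0.006 -0.03 ] | (270, 350) 0 [ 0.008 -0.012 -0.   ] | (270, 350) 0.02 [-0.013 -0.017  0.02 ] | (270, 350) 0.05 [-0.044 -0.023  0.05 ] |
```

```bash
python3 -m handwheel '[{"travel":[0,0,0],"dr":[0,0,-10],"claw":1.5},{"travel":[1,0,0],"dr":[0,0,-20],"claw":1.5},{"travel":[2,0,0],"dr":[0,0,-30],"claw":1.5},{"travel":[3,1,0],"dr":[0,0,-40],"claw":1.5},{"travel":[4,2,0],"dr":[0,0,-50],"claw":1.5}]'; python3 - <<'E'
from h import *
print(get_obs()["q"])
go((.5,-.038,.22,1.65))
T=cam("top")
print(atz(T,190+168/7,215+65/7,.21).round(4),atz(T,190+202/7,215+150/7,.148).round(4))
E
```

```text
clock: 6.85
tool_pos: [0.4722, 0.0026, 0.2263]
orientation: [0.887, 0.462, 0.001, 0.001]
wrist_force: [-0.2, 0.3, -0.7]
width: 0.0206
[ 0.67127844  0.12415024 -0.80959408  1.91701095  0.09966341  1.13854138
 -0.78693908]
t 6.85 tcp [0.4722 0.0026 0.2263] yaw 0.96 w 0.0206 F [-0.2  0.3 -0.7]
(0.5, -0.038, 0.22, 1.65) travel [-1.73, 4.6, 0.64] dr [0.1, -0.0, -39.5] |d| 5.0
[0.5406 0.4624 0.21  ] [0.5316 0.4608 0.148 ]
```

```bash
python3 -m handwheel '[{"travel":[-0.4,1.2,0],"dr":[0,0,-10],"claw":1.5},{"travel":[-0.8,2.4,0],"dr":[0,0,-20],"claw":1.5},{"travel":[-1.2,3.6,0],"dr":[0,0,-30],"claw":1.5},{"travel":[-1.7,4.6,2],"dr":[0,0,-39.5],"claw":1.5},{"travel":[-1.7,4.6,5],"dr":[0,0,-39.5],"claw":1.5}]'; python3 - <<'E'
from h import *
s=cam("wrist");save(s,"w4.png")
print(get_obs()["q"])
go((.5,-.038,.1065,1.65))
E
```

```text
clock: 7.52
tool_pos: [0.5002, -0.0388, 0.1761]
orientation: [0.682, 0.731, 0.001, 0.001]
wrist_force: [0.8, -0.6, -1.1]
width: 0.0202
[ 0.72189737  0.28027753 -0.82025365  1.90555758  0.23367405  1.0563147
 -0.126877  ]
t 7.58 tcp [ 0.4979 -0.0385  0.172 ] yaw 1.639 w 0.0203 F [-3.1 -0.6 -4.2]
(0.5, -0.038, 0.1065, 1.65) travel [0.03, 0.23, 6.55] dr [-0.1, -0.0, -0.6] |d| 6.6
```

View pics/w4.png

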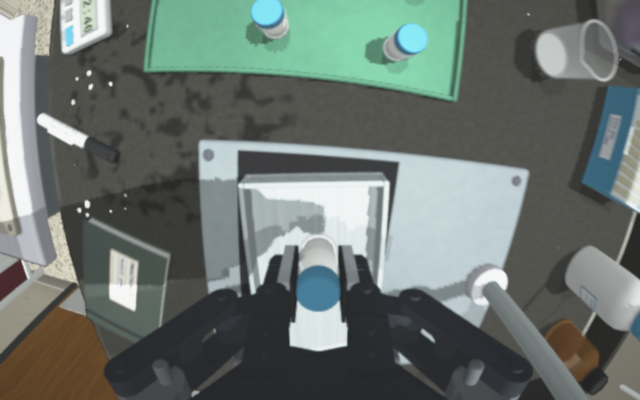

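```bash
python3 -m handwheel '[{"travel":[0,0.2,3],"dr":[0,0,-0.6],"claw":1.5},{"travel":[0,0.2,5],"dr":[0,0,-0.6],"claw":1.5},{"travel":[0,0.2,6],"dr":[0,0,-0.6],"claw":1.5},{"travel":[0,0.2,6.5],"dr":[0,0,-0.6],"claw":1.5},{"travel":[0,0.2,6.5],"dr":[0,0,-0.6],"claw":1.5}]'; python3 -m handwheel '[{"travel":[0,0,0],"dr":[0,0,0],"claw":4},{"travel":[0,0,0],"dr":[0,0,0],"claw":4},{"travel":[0,0,-3],"dr":[0,0,0],"claw":4},{"travel":[0,0,-7],"dr":[0,0,0],"claw":4},{"travel":[0,0,-11],"dr":[0,0,0],"claw":4}]'; python3 - <<'E'
from vials import *
s=cam("wrist");save(s,"w5.png")
for c,n in blobs(s,(90,90,60),(115,255,255),(100,0,500,399)): print(c.round(1),n,atz(s,*c,.05).round(4))
go((.461,.0995,.22,1.57))
E
```

```text
clock: 8.2
tool_pos: [0.5013, -0.0384, 0.1103]
orientation: [0.678, 0.735, 0.0, 0.0]
wrist_force: [-0.2, -0.2, -0.5]
width: 0.0203
clock: 8.82
tool_pos: [0.501, -0.0384, 0.2214]
orientation: [0.677, 0.736, 0.0, 0.0]
wrist_force: [0.7, -0.1, 0.1]
width: 0.04
[276.9  25.6] 575 [0.4592 0.0989 0.05  ]
[397.4  49.3] 562 [0.5531 0.0893 0.05  ]
[318.9 207.2] 508 [ 0.5034 -0.0445  0.05  ]
t 8.88 tcp [ 0.5031 -0.038   0.2264] yaw 1.653 w 0.0398 F [3.3 0.4 3.7]
(0.461, 0.0995, 0.22, 1.57) travel [14.05, -3.06, 0.59] dr [0.4, 0.1, 4.8] |d| 14.4
```

View pics/w5.png

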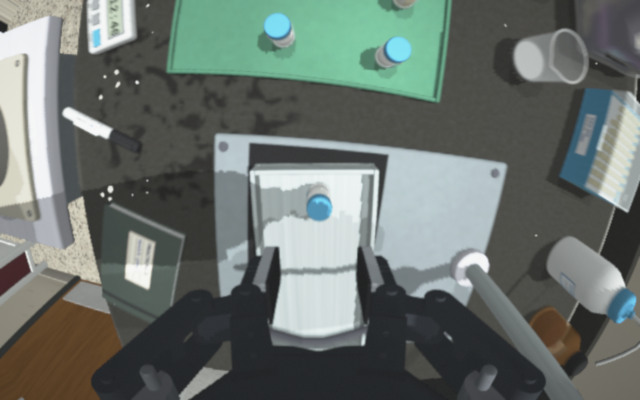

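```bash
python3 -m handwheel '[{"travel":[5,-1,0],"dr":[0,0,2],"claw":4.5},{"travel":[10,-2,2],"dr":[0,0,4],"claw":4.5},{"travel":[14,-3.1,5],"dr":[0,0,4.8],"claw":4.5},{"travel":[14,-3.1,8],"dr":[0,0,4.8],"claw":4.5},{"travel":[14,-3.1,8],"dr":[0,0,4.8],"claw":4.5}]'; python3 - <<'E'
from vials import *
s=cam("wrist");save(s,"w6.png")
for c,n in blobs(s,(90,90,60),(115,255,255),(100,0,500,399)): print(c.round(1),n,atz(s,*c,.05).round(4))
go((.4605,.0995,.096,1.57))
E
```

```text
clock: 9.5
tool_pos: [0.4575, 0.0985, 0.1386]
orientation: [0.707, 0.707, -0.001, -0.001]
wrist_force: [0.3, 0.1, -0.4]
width: 0.0449
[347.2 136.9] 1265 [0.4732 0.1605 0.05  ]
[320.2 242.9] 1097 [0.4595 0.1007 0.05  ]
[465.8 253. ] 873 [0.5512 0.0913 0.05  ]
t 9.55 tcp [0.4585 0.0984 0.1399] yaw 1.569 w 0.0444 F [0.2 0.5 0.3]
(0.4605, 0.0995, 0.096, 1.57) travel [0.11, 0.21, 4.39] dr [-0.1, -0.0, -0.0] |d| 4.4
```

```bash
python3 -m handwheel '[{"travel":[0.2,0.1,2.5],"dr":[0,0,0],"claw":4.5},{"travel":[0.2,0.1,4.2],"dr":[0,0,0],"claw":4.5},{"travel":[0.2,0.1,4.2],"dr":[0,0,0],"claw":1.5},{"travel":[0.2,0.1,4.2],"dr":[0,0,0],"claw":1.5},{"travel":[0.2,0.1,4.2],"dr":[0,0,0],"claw":1.5}]' 40; python3 -m handwheel '[{"travel":[0,0,0],"dr":[0,0,0],"claw":1.5},{"travel":[0,0,-3],"dr":[0,0,0],"claw":1.5},{"travel":[0,0,-8],"dr":[0,0,0],"claw":1.5},{"travel":[-3,0,-11],"dr":[0,0,0],"claw":1.5},{"travel":[-8,0,-13],"dr":[0,0,0],"claw":1.5}]' 40; python3 - <<'E'
from h import *
go((.502,-.067,.16,1.65))
E
```

```text
clock: 10.18
tool_pos: [0.4602, 0.1005, 0.0987]
orientation: [0.708, 0.706, 0.0, 0.0]
wrist_force: [-0.8, -0.2, -0.6]
width: 0.0204
clock: 10.8
tool_pos: [0.46, 0.0211, 0.2298]
orientation: [0.706, 0.708, 0.001, 0.001]
wrist_force: [1.1, 0.1, -1.1]
width: 0.0202
t 10.8 tcp [0.46   0.0211 0.2298] yaw 1.573 w 0.0202 F [ 1.1  0.1 -1.1]
(0.502, -0.067, 0.16, 1.65) travel [-8.81, 4.17, 6.99] dr [0.1, 0.0, -4.4] |d| 12.0
```

```bash
python3 -m handwheel '[{"travel":[-4,2,0],"dr":[0,0,-2],"claw":1.5},{"travel":[-8.7,4.2,1],"dr":[0,0,-4.4],"claw":1.5},{"travel":[-8.7,4.2,5],"dr":[0,0,-4.4],"claw":1.5},{"travel":[-8.7,4.2,9],"dr":[0,0,-4.4],"claw":1.5},{"travel":[-8.7,4.2,9],"dr":[0,0,-4.4],"claw":1.5}]'; python3 - <<'E'
from h import *
s=cam("wrist");save(s,"w7.png")
go((.502,-.0662,.107,1.65))
E
```

```text
clock: 11.42
tool_pos: [0.4998, -0.0664, 0.1359]
orientation: [0.68, 0.733, -0.001, -0.002]
wrist_force: [-0.5, -0.5, 1.1]
width: 0.0203
t 11.47 tcp [ 0.5011 -0.0662  0.1379] yaw 1.647 w 0.0202 F [-0.1 -0.6  0.8]
(0.502, -0.0662, 0.107, 1.65) travel [-0.01, 0.1, 3.09] dr [-0.1, -0.1, -0.2] |d| 3.1
```

View pics/w7.png

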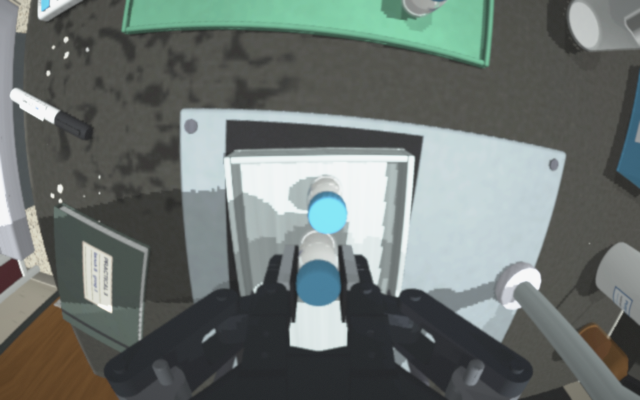

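```bash
python3 -m handwheel '[{"travel":[0,0.1,1.5],"dr":[0,0,0],"claw":1.5},{"travel":[0,0.1,2.5],"dr":[0,0,0],"claw":1.5},{"travel":[0,0.1,3.1],"dr":[0,0,0],"claw":1.5},{"travel":[0,0.1,3.1],"dr":[0,0,0],"claw":1.5},{"travel":[0,0.1,3.1],"dr":[0,0,0],"claw":1.5}]'; python3 -m handwheel '[{"travel":[0,0,0],"dr":[0,0,0],"claw":3.6},{"travel":[0,0,0],"dr":[0,0,0],"claw":3.6},{"travel":[0,0,-3],"dr":[0,0,0],"claw":4},{"travel":[0,0,-7],"dr":[0,0,0],"claw":4},{"travel":[0,0,-11],"dr":[0,0,0],"claw":4}]'; python3 - <<'E'
from vials import *
s=cam("wrist");save(s,"w8.png")
for c,n in blobs(s,(90,90,60),(115,255,255),(100,0,500,399)): print(c.round(1),n,atz(s,*c,.05).round(4))
go((.4735,.1605,.22,1.57))
E
```

```text
clock: 12.1
tool_pos: [0.5026, -0.0665, 0.1071]
orientation: [0.68, 0.733, 0.0, 0.0]
wrist_force: [-0.7, 0.3, 0.1]
width: 0.0206
clock: 12.72
tool_pos: [0.5023, -0.0664, 0.2181]
orientation: [0.68, 0.733, -0.0, -0.0]
wrist_force: [1.1, -0.6, -0.2]
width: 0.0399
[398.   14.4] 566 [0.5529 0.0892 0.05  ]
[319.9 174.9] 564 [ 0.5031 -0.0443  0.05  ]
[317.2 205.4] 521 [ 0.503  -0.0699  0.05  ]
t 12.78 tcp [ 0.5044 -0.0661  0.2232] yaw 1.647 w 0.0399 F [4.2 1.2 5.1]
(0.4735, 0.1605, 0.22, 1.57) travel [22.83, -1.37, 0.26] dr [0.3, 0.1, 4.4] |d| 22.9
```

View pics/w8.png

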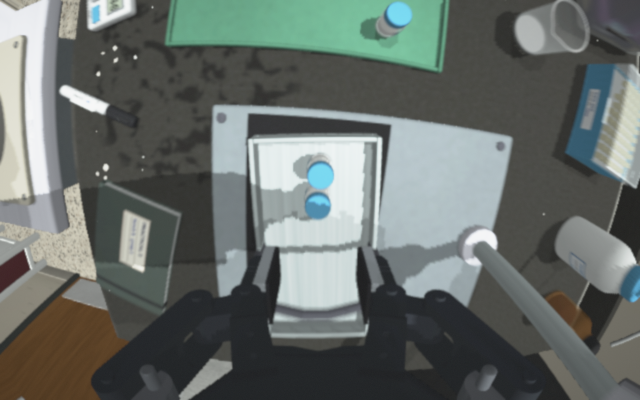

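Two vials are standing in the tray at about (320,175) and (317,205). Next is the vial at (0.474, 0.161).

```bash
python3 -m handwheel '[{"travel":[5,-0.3,0],"dr":[0,0,1],"claw":4.5},{"travel":[10.5,-0.6,0],"dr":[0,0,2],"claw":4.5},{"travel":[16,-0.9,2],"dr":[0,0,3],"claw":4.5},{"travel":[21,-1.3,5],"dr":[0,0,4.4],"claw":4.5},{"travel":[22.7,-1.6,8.2],"dr":[0,0,4.4],"claw":4.5}]'; python3 -m handwheel '[{"travel":[0,0,0],"dr":[0,0,0],"claw":4.5}]'; python3 - <<'E'
from vials import *
s=cam("wrist")
for c,n in blobs(s,(90,90,60),(115,255,255),(100,0,550,399)): print(c.round(1),n,atz(s,*c,.05).round(4))
go((.4735,.161,.097,1.57))
E
```

```text
clock: 13.4
tool_pos: [0.4687, 0.162, 0.1345]
orientation: [0.706, 0.708, 0.001, 0.0]
wrist_force: [0.4, -1.0, -0.5]
width: 0.045
clock: 13.52
tool_pos: [0.4677, 0.1597, 0.1332]
orientation: [0.706, 0.708, -0.001, -0.001]
wrist_force: [0.4, -0.7, 0.6]
width: 0.0449
[326.8 246.5] 1135 [0.4733 0.1623 0.05  ]
[450.4 333.8] 14 [0.5629 0.0891 0.05  ]
t 13.57 tcp [0.469  0.1587 0.1346] yaw 1.571 w 0.0452 F [-0.3 -1.7  0.6]
(0.4735, 0.161, 0.097, 1.57) travel [0.23, 0.46, 3.76] dr [-0.1, 0.0, 0.0] |d| 3.8
```

```bash
python3 -m handwheel '[{"travel":[0.3,0.45,1.5],"dr":[0,0,0],"claw":4.5},{"travel":[0.3,0.45,3.7],"dr":[0,0,0],"claw":4.5},{"travel":[0.3,0.45,3.7],"dr":[0,0,0],"claw":1.5},{"travel":[0.3,0.45,3.7],"dr":[0,0,0],"claw":1.5},{"travel":[0.3,0.45,3.7],"dr":[0,0,0],"claw":1.5}]' 40; python3 -m handwheel '[{"travel":[0,0,0],"dr":[0,0,0],"claw":1.5},{"travel":[0,0,-4],"dr":[0,0,0],"claw":1.5},{"travel":[0,0,-9],"dr":[0,0,0],"claw":1.5},{"travel":[-3,0,-14],"dr":[0,0,0],"claw":1.5},{"travel":[-8,0,-16],"dr":[0,0,0],"claw":1.5}]' 40; python3 - <<'E'
from h import *
go((.5115,-.175,.255,1.65),(.513,-.203,.255,1.65))
E
```

```text
clock: 14.2
tool_pos: [0.4746, 0.1615, 0.0987]
orientation: [0.708, 0.706, 0.001, 0.001]
wrist_force: [1.1, -1.0, 0.6]
width: 0.0205
clock: 14.82
tool_pos: [0.4744, 0.0827, 0.261]
orientation: [0.706, 0.708, 0.002, 0.001]
wrist_force: [2.3, -0.9, -0.6]
width: 0.0204
t 14.82 tcp [0.4744 0.0827 0.261 ] yaw 1.573 w 0.0204 F [ 2.3 -0.9 -0.6]
(0.5115, -0.175, 0.255, 1.65) travel [-25.78, 3.65, 0.61] dr [0.3, -0.0, -4.4] |d| 26.0
(0.513, -0.203, 0.255, 1.65) travel [-28.58, 3.79, 0.61] dr [0.3, -0.0, -4.4] |d| 28.8
```

```bash
python3 -m handwheel '[{"travel":[-5,0.7,0],"dr":[0,0,-1],"claw":1.5},{"travel":[-10.5,1.4,0],"dr":[0,0,-2],"claw":1.5},{"travel":[-16,2.1,0],"dr":[0,0,-3],"claw":1.5},{"travel":[-21.5,2.8,0],"dr":[0,0,-4.4],"claw":1.5},{"travel":[-26,3.5,0],"dr":[0,0,-4.4],"claw":1.5}]'; python3 -m handwheel '[{"travel":[-2.6,0.4,0],"dr":[0,0,0],"claw":1.5},{"travel":[-2.6,0.4,0],"dr":[0,0,0],"claw":1.5}]';python3 - <<'E'
from h import *
s=cam("wrist");save(s,"w9.png")
go((.513,-.203,.14,1.65))
E
```

```text
clock: 15.45
tool_pos: [0.5082, -0.1809, 0.2582]
orientation: [0.68, 0.733, -0.0, 0.0]
wrist_force: [0.6, 0.9, 0.6]
width: 0.0206
clock: 15.7
tool_pos: [0.5145, -0.2052, 0.2577]
orientation: [0.681, 0.732, 0.0, -0.0]
wrist_force: [0.1, 1.0, -0.4]
width: 0.0203
t 15.75 tcp [ 0.5146 -0.2034  0.2579] yaw 1.646 w 0.021 F [-1.   0.5  0. ]
(0.513, -0.203, 0.14, 1.65) travel [0.04, -0.16, 11.79] dr [0.0, -0.1, -0.2] |d| 11.8
```

View pics/w9.png

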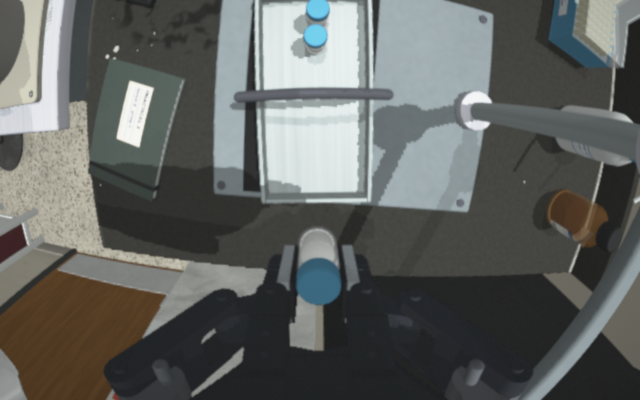

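```bash
python3 -m handwheel '[{"travel":[0,-0.1,4],"dr":[0,0,0],"claw":1.5},{"travel":[0,-0.1,8],"dr":[0,0,0],"claw":1.5},{"travel":[0,-0.1,11.8],"dr":[0,0,0],"claw":1.5},{"travel":[0,-0.1,11.8],"dr":[0,0,0],"claw":1.5}]'; python3 -m handwheel '[{"travel":[0,0,1],"dr":[0,0,0],"claw":1.5},{"travel":[0,0,2],"dr":[0,0,0],"claw":1.5},{"travel":[0,0,2],"dr":[0,0,0],"claw":1.5}]';python3 - <<'E'
from h import *
s=cam("wrist");save(s,"w10.png")
go((.513,-.203,.107,1.65))
E
```

```text
clock: 16.25
tool_pos: [0.5122, -0.2018, 0.1381]
orientation: [0.679, 0.734, -0.0, -0.002]
wrist_force: [0.4, 0.0, 0.8]
width: 0.0205
clock: 16.62
tool_pos: [0.5132, -0.2041, 0.1198]
orientation: [0.68, 0.733, -0.0, -0.0]
wrist_force: [0.3, -0.7, -0.5]
width: 0.0204
t 16.68 tcp [ 0.5134 -0.2041  0.1201] yaw 1.646 w 0.021 F [ 0.6 -0.3  0.3]
(0.513, -0.203, 0.107, 1.65) travel [0.12, -0.03, 1.31] dr [0.0, 0.0, -0.2] |d| 1.3
```

View pics/w10.png

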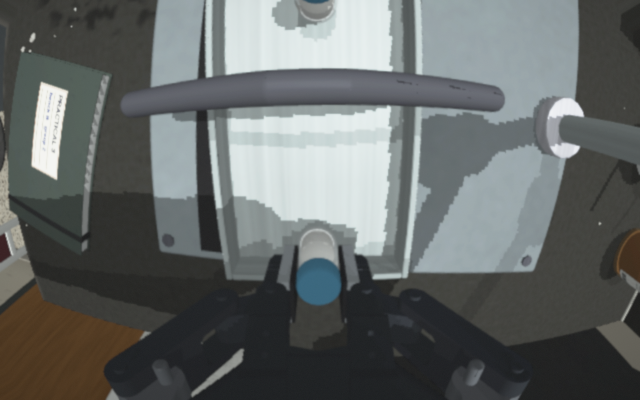

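```bash
python3 -m handwheel '[{"travel":[0.1,0,0.8],"dr":[0,0,0],"claw":1.5},{"travel":[0.1,0,1.3],"dr":[0,0,0],"claw":1.5},{"travel":[0.1,0,1.3],"dr":[0,0,0],"claw":1.5}]'; python3 -m handwheel '[{"travel":[0,0,0],"dr":[0,0,0],"claw":3.8},{"travel":[0,0,0],"dr":[0,0,0],"claw":3.8},{"travel":[0,0,-4],"dr":[0,0,0],"claw":4},{"travel":[0,0,-9],"dr":[0,0,0],"claw":4},{"travel":[0,0,-14],"dr":[0,0,0],"claw":4}]'; python3 - <<'E'
from vials import *
s=cam("wrist");save(s,"w11.png")
go((.553,.090,.24,1.57)); S=cam("side");save(S,"s1.png")
T=cam("top")
for s,b in ((T,(280,200,480,300)),(S,(225,235,440,399))):
  for c,n in blobs(s,(90,90,60),(115,255,255),b): print(c.round(1),n,atz(s,*c,.047).round(4),atz(s,*c,.055).round(4))
  for c,n in blobs(s,(0,0,170),(180,50,255),b): print("w",c.round(1),n,atz(s,*c,.047).round(4)) if n<200 else 0
E
```

```text
clock: 17.05
tool_pos: [0.513, -0.2031, 0.1064]
orientation: [0.68, 0.733, -0.0, -0.0]
wrist_force: [0.6, -0.4, 0.1]
width: 0.0205
clock: 17.68
tool_pos: [0.5131, -0.203, 0.2486]
orientation: [0.68, 0.733, 0.0, 0.0]
wrist_force: [0.9, -1.1, 1.1]
width: 0.0404
t 17.73 tcp [ 0.5155 -0.2032  0.2554] yaw 1.646 w 0.0401 F [ 2.7 -0.1  5.9]
(0.553, 0.09, 0.24, 1.57) travel [28.96, 5.94, 1.46] dr [0.4, 0.2, 4.4] |d| 29.6
[432.2 209.5] 36 [ 0.5174 -0.2069  0.047 ] [ 0.5137 -0.204   0.055 ]
[339.8 218.9] 37 [0.554  0.0891 0.047 ] [0.5501 0.0904 0.055 ]
[392.4 221.1] 35 [ 0.5074 -0.0707  0.047 ] [ 0.5038 -0.0686  0.055 ]
[384.5 222.9] 37 [ 0.5071 -0.0446  0.047 ] [ 0.5035 -0.0426  0.055 ]
w [416.5 201. ] 11 [ 0.5588 -0.1684  0.047 ]
w [432.8 203. ] 14 [ 0.5395 -0.2169  0.047 ]
w [410.4 217.7] 133 [ 0.5056 -0.1299  0.047 ]
w [434.8 216.3] 9 [ 0.4921 -0.2067  0.047 ]
w [320.4 219.1] 29 [0.5677 0.1494 0.047 ]
w [309.6 272.7] 39 [0.3999 0.223  0.047 ]
w [354.2 298.6] 11 [0.2908 0.1143 0.047 ]
[333.1 271. ] 70 [0.5555 0.0919 0.047 ] [0.5509 0.0843 0.055 ]
[348.3 318.1] 176 [ 0.5087 -0.0473  0.047 ] [ 0.5046 -0.0532  0.055 ]
[398.4 372.6] 119 [ 0.5183 -0.1988  0.047 ] [ 0.5141 -0.2028  0.055 ]
w [358.5 235.3] 12 [0.6859 0.1781 0.047 ]
w [324.9 258.2] 105 [0.5619 0.1418 0.047 ]
w [378.8 255.2] 140 [0.6835 0.0847 0.047 ]
w [250.7 262.7] 90 [0.3974 0.2174 0.047 ]
w [333.6 280.5] 62 [0.5399 0.0636 0.047 ]
w [432.4 318.8] 125 [ 0.6576 -0.1351  0.047 ]
w [227.2 316.9] 62 [0.2928 0.0808 0.047 ]
w [355.7 317.5] 36 [ 0.523  -0.0535  0.047 ]
w [381.  321.8] 191 [ 0.5615 -0.0888  0.047 ]
w [229.8 359.2] 72 [ 0.264  -0.0204  0.047 ]
w [417.8 392.7] 67 [ 0.5227 -0.2461  0.047 ]
w [239.7 391.1] 15 [ 0.2581 -0.0908  0.047 ]
w [276.1 396.7] 68 [ 0.3084 -0.1315  0.047 ]
```

View pics/s1.png

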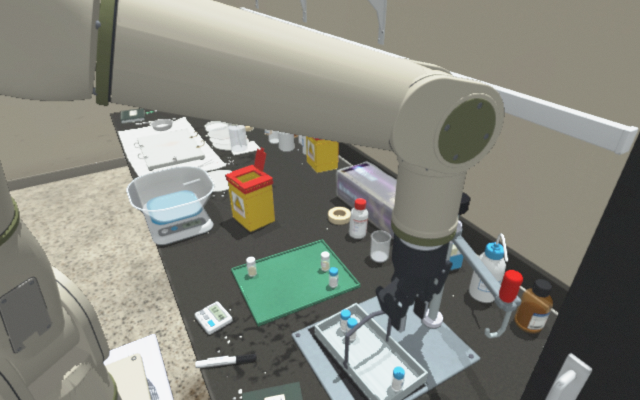

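```bash
python3 -m handwheel '[{"travel":[5,1,0],"dr":[0,0,1],"claw":4.5},{"travel":[10.5,2,0],"dr":[0,0,2],"claw":4.5},{"travel":[16,3,0],"dr":[0,0,3],"claw":4.5},{"travel":[21.5,4,0],"dr":[0,0,4.4],"claw":4.5},{"travel":[26,5,2],"dr":[0,0,4.4],"claw":4.5}]'; python3 -m handwheel '[{"travel":[3,1.0,4],"dr":[0,0,0],"claw":4.5},{"travel":[3,1.0,9],"dr":[0,0,0],"claw":4.5},{"travel":[3,1.0,9],"dr":[0,0,0],"claw":4.5}]'; python3 - <<'E'
from vials import *
s=cam("wrist");save(s,"w12.png")
for c,n in blobs(s,(90,90,60),(115,255,255),(100,0,550,399)): print(c.round(1),n,atz(s,*c,.05).round(4))
go((.553,.09,.097,1.57))
E
```

```text
clock: 18.45
tool_pos: [0.5437, 0.0622, 0.2268]
orientation: [0.708, 0.707, 0.0, 0.001]
wrist_force: [0.7, -0.7, -0.1]
width: 0.0449
clock: 18.82
tool_pos: [0.551, 0.0896, 0.1329]
orientation: [0.707, 0.707, -0.003, -0.003]
wrist_force: [0.3, -0.7, 0.6]
width: 0.0446
[321.8 248.4] 1155 [0.5534 0.0911 0.05  ]
t 18.88 tcp [0.5526 0.0896 0.1357] yaw 1.569 w 0.0447 F [ 0.2 -0.1  1.1]
(0.553, 0.09, 0.097, 1.57) travel [0.04, 0.06, 3.87] dr [-0.2, 0.0, -0.0] |d| 3.9
```

```bash
python3 -m handwheel '[{"travel":[0.1,0.1,1.5],"dr":[0,0,0],"claw":4.5},{"travel":[0.1,0.1,3.8],"dr":[0,0,0],"claw":4.5},{"travel":[0.1,0.1,3.8],"dr":[0,0,0],"claw":1.5},{"travel":[0.1,0.1,3.8],"dr":[0,0,0],"claw":1.5},{"travel":[0.1,0.1,3.8],"dr":[0,0,0],"claw":1.5}]' 40; python3 -m handwheel '[{"travel":[0,0,0],"dr":[0,0,0],"claw":1.5},{"travel":[0,0,-4],"dr":[0,0,0],"claw":1.5},{"travel":[0,0,-9],"dr":[0,0,0],"claw":1.5},{"travel":[-3,0,-14],"dr":[0,0,0],"claw":1.5},{"travel":[-8,0,-16],"dr":[0,0,0],"claw":1.5}]' 40; python3 - <<'E'
from h import *
go((.511,-.1755,.255,1.65))
E
```

```text
clock: 19.5
tool_pos: [0.5553, 0.0909, 0.1]
orientation: [0.708, 0.706, 0.001, 0.001]
wrist_force: [0.4, -0.8, -0.1]
width: 0.0199
clock: 20.12
tool_pos: [0.5552, 0.0122, 0.2625]
orientation: [0.706, 0.708, 0.002, 0.002]
wrist_force: [0.6, -0.5, -1.1]
width: 0.0201
t 20.12 tcp [0.5552 0.0122 0.2625] yaw 1.573 w 0.0201 F [ 0.6 -0.5 -1.1]
(0.511, -0.1755, 0.255, 1.65) travel [-18.76, -4.47, 0.72] dr [0.3, -0.0, -4.4] |d| 19.3
```

```bash
python3 -m handwheel '[{"travel":[-5,-1.2,0],"dr":[0,0,-1],"claw":1.5},{"travel":[-10.5,-2.5,0],"dr":[0,0,-2],"claw":1.5},{"travel":[-15.5,-4,0],"dr":[0,0,-4.4],"claw":1.5},{"travel":[-18.8,-4.5,0],"dr":[0,0,-4.4],"claw":1.5},{"travel":[-18.8,-4.5,0],"dr":[0,0,-4.4],"claw":1.5}]'; python3 - <<'E'
from h import *
s=cam("wrist");save(s,"w13.png")
go((.511,-.1755,.14,1.65))
E
```

```text
clock: 20.75
tool_pos: [0.5083, -0.1803, 0.259]
orientation: [0.682, 0.731, -0.0, 0.0]
wrist_force: [0.7, -0.2, 0.8]
width: 0.0205
t 20.8 tcp [ 0.509  -0.178   0.2591] yaw 1.644 w 0.0203 F [-1.2  0.4 -0. ]
(0.511, -0.1755, 0.14, 1.65) travel [0.23, 0.22, 11.91] dr [0.0, 0.0, -0.4] |d| 11.9
```

View pics/w13.png

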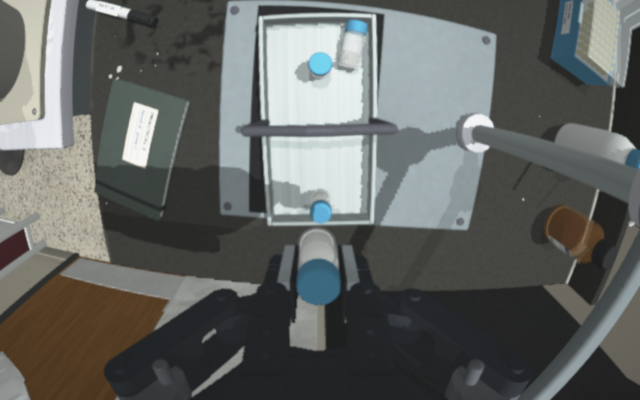

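```bash
python3 -m handwheel '[{"travel":[0.1,0.2,4],"dr":[0,0,0],"claw":1.5},{"travel":[0.1,0.2,8],"dr":[0,0,0],"claw":1.5},{"travel":[0.1,0.2,11.9],"dr":[0,0,0],"claw":1.5},{"travel":[0.1,0.2,11.9],"dr":[0,0,0],"claw":1.5}]'; python3 - <<'E'
from h import *
s=cam("wrist");save(s,"w14.png")
go((.511,-.1755,.1085,1.65))
E
```

```text
clock: 21.3
tool_pos: [0.51, -0.174, 0.138]
orientation: [0.679, 0.734, -0.0, -0.002]
wrist_force: [-0.2, 1.0, 1.1]
width: 0.0203
t 21.35 tcp [ 0.5112 -0.1745  0.14  ] yaw 1.648 w 0.0201 F [-0.7 -0.1 -0.3]
(0.511, -0.1755, 0.1085, 1.65) travel [-0.11, -0.02, 3.15] dr [-0.1, -0.1, -0.1] |d| 3.2
```

View pics/w14.png

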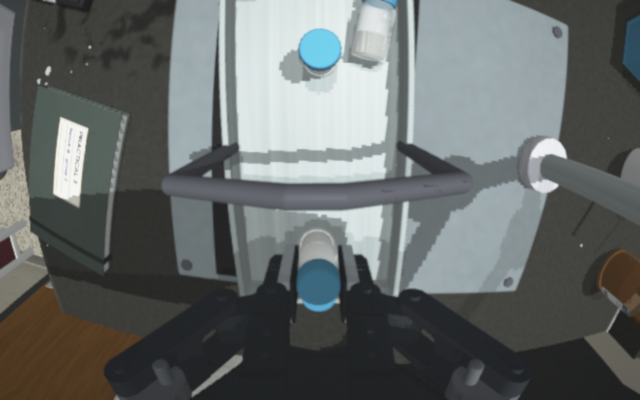

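```bash
python3 -m handwheel '[{"travel":[-0.1,0,1.5],"dr":[0,0,0],"claw":1.5},{"travel":[-0.1,0,2.5],"dr":[0,0,0],"claw":1.5},{"travel":[-0.1,0,3.1],"dr":[0,0,0],"claw":1.5},{"travel":[-0.1,0,3.1],"dr":[0,0,0],"claw":1.5}]'; python3 -m handwheel '[{"travel":[0,0,0],"dr":[0,0,0],"claw":3.6},{"travel":[0,0,0],"dr":[0,0,0],"claw":3.6},{"travel":[0,0,-4],"dr":[0,0,0],"claw":4},{"travel":[0,0,-9],"dr":[0,0,0],"claw":4},{"travel":[0,0,-15],"dr":[0,0,0],"claw":4}]'; python3 - <<'E'
from vials import *
s=cam("wrist");save(s,"w15.png")
for c,n in blobs(s,(90,90,60),(115,255,255),(100,0,550,399)): print(c.round(1),n,atz(s,*c,.055).round(4))
go((.567,.15,.27,1.57))
E
```

```text
clock: 21.85
tool_pos: [0.5111, -0.1769, 0.1086]
orientation: [0.68, 0.733, -0.0, -0.0]
wrist_force: [-0.4, 0.3, -0.9]
width: 0.0201
clock: 22.48
tool_pos: [0.5107, -0.1768, 0.2602]
orientation: [0.68, 0.733, -0.0, -0.0]
wrist_force: [1.0, -0.8, 0.3]
width: 0.0397
[355.5  29.2] 239 [ 0.5331 -0.0293  0.055 ]
[317.3  67.6] 410 [ 0.5027 -0.0675  0.055 ]
[317.  190.4] 391 [ 0.5109 -0.1787  0.055 ]
[317.5 216.4] 376 [ 0.5133 -0.2044  0.055 ]
t 22.52 tcp [ 0.5137 -0.1768  0.2687] yaw 1.647 w 0.0396 F [ 4.6 -0.6  7.6]
(0.567, 0.15, 0.27, 1.57) travel [32.18, 7.8, -0.21] dr [0.5, 0.2, 4.4] |d| 33.1
```

View pics/w15.png

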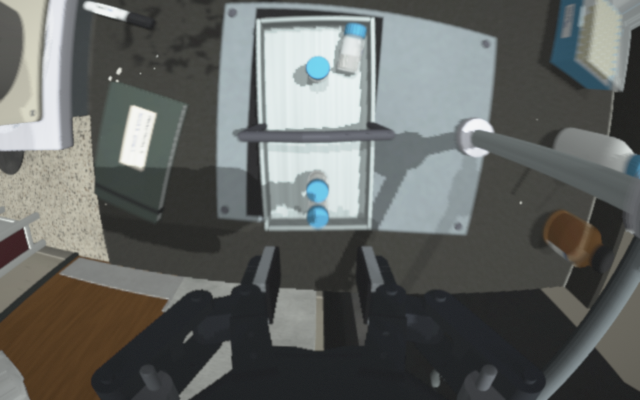

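All four samples are in the tray: three standing and one lying at about (352,50). Now the rejects.

```bash
python3 -m handwheel '[{"travel":[5.5,1.3,0],"dr":[0,0,1],"claw":4.5},{"travel":[11,2.6,0],"dr":[0,0,2],"claw":4.5},{"travel":[16.5,4,0],"dr":[0,0,3],"claw":4.5},{"travel":[22,5.3,0],"dr":[0,0,4.4],"claw":4.5},{"travel":[27.5,6.7,0],"dr":[0,0,4.4],"claw":4.5}]'; python3 -m handwheel '[{"travel":[4.5,0.5,3],"dr":[0,0,0],"claw":4.5},{"travel":[4.5,0.5,8],"dr":[0,0,0],"claw":4.5},{"travel":[4.5,0.5,8],"dr":[0,0,0],"claw":4.5}]'; python3 - <<'E'
from vials import *
s=cam("wrist");save(s,"w16.png")
for c,n in blobs(s,(0,0,170),(180,50,255),(150,50,500,350)): print(c.round(1),n,atz(s,*c,.05).round(4))
for r in trace("wrist","reject_0"): print(r["score"],r["at"],atz(s,r["at"][1],r["at"][0],.03).round(4),r["mask"].sum())
go((.567,.15,.13,1.57))
E
```

```text
clock: 23.15
tool_pos: [0.5575, 0.104, 0.2593]
orientation: [0.708, 0.706, 0.0, 0.001]
wrist_force: [0.6, 0.6, 0.7]
width: 0.0452
clock: 23.52
tool_pos: [0.5607, 0.1469, 0.1761]
orientation: [0.707, 0.707, -0.003, -0.002]
wrist_force: [-0.1, 0.0, 0.2]
width: 0.0448
[449.9  99.9] 8 [0.6476 0.2316 0.05  ]
[493.5 115.9] 141 [0.6828 0.2239 0.05  ]
[324.4 208.5] 1185 [0.5653 0.156  0.05  ]
[483.1 235.3] 1981 [0.6884 0.1335 0.05  ]
[253.5 284.5] 8 [0.5116 0.0934 0.05  ]
[381.8 284.5] 11 [0.6099 0.0939 0.05  ]
[329.6 337. ] 989 [0.571  0.0393 0.05  ]
[182.1 337.7] 12 [0.4344 0.0262 0.05  ]
[415.  345.8] 90 [0.6491 0.0225 0.05  ]
0.92 [206.0, 323.8] [0.5652 0.1506 0.03  ] 1240
0.72 [117.6, 115.3] [0.3981 0.2247 0.03  ] 1220
0.17 [339.9, 329.4] [0.5718 0.016  0.03  ] 2859
t 23.62 tcp [0.5629 0.1469 0.1802] yaw 1.568 w 0.0453 F [0.4 0.  0.9]
(0.567, 0.15, 0.13, 1.57) travel [0.31, 0.4, 5.02] dr [0.0, -0.0, -0.1] |d| 5.0
```

View pics/w16.png

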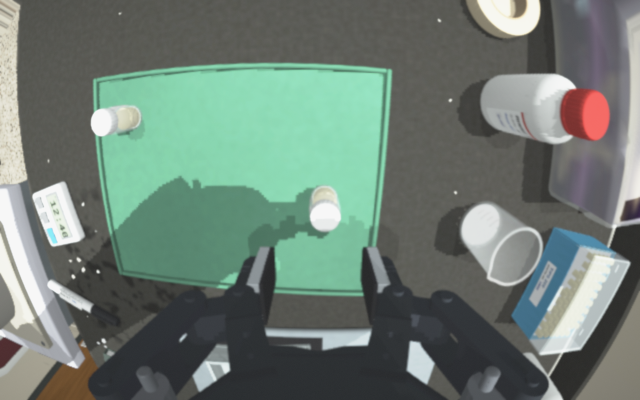

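```bash
python3 -m handwheel '[{"travel":[0.4,0.3,3],"dr":[0,0,0],"claw":4.5},{"travel":[0.4,0.3,6],"dr":[0,0,0],"claw":4.5},{"travel":[0.4,0.3,8.2],"dr":[0,0,0],"claw":4.5},{"travel":[0.4,0.3,8.2],"dr":[0,0,0],"claw":4.5}]' 40; python3 -m handwheel '[{"travel":[0,0,0],"dr":[0,0,0],"claw":1.5},{"travel":[0,0,0],"dr":[0,0,0],"claw":1.5},{"travel":[0,0,0],"dr":[0,0,0],"claw":1.5},{"travel":[0,0,0],"dr":[0,0,0],"claw":1.5}]' 40; python3 -m handwheel '[{"travel":[0,0,-4],"dr":[0,0,0],"claw":1.5},{"travel":[0,0,-9],"dr":[0,0,0],"claw":1.5},{"travel":[0,0,-15],"dr":[0,0,0],"claw":1.5},{"travel":[2,0,-18],"dr":[0,0,0],"claw":1.5}]' 40; python3 - <<'E'
from h import *
print(get_obs()["q"])
go((.4925,.4545,.28,1.0),(.4925,.4545,.28,1.76),(.4925,.4545,.28,.19))
E
```

```text
clock: 24.12
tool_pos: [0.5655, 0.1507, 0.0968]
orientation: [0.708, 0.706, -0.0, -0.0]
wrist_force: [-0.4, 0.8, 0.5]
width: 0.0449
clock: 24.62
tool_pos: [0.5662, 0.1516, 0.0985]
orientation: [0.708, 0.706, 0.001, 0.001]
wrist_force: [-1.8, -0.6, 7.6]
width: 0.0205
clock: 25.12
tool_pos: [0.5665, 0.1706, 0.281]
orientation: [0.709, 0.706, 0.002, 0.002]
wrist_force: [-0.0, 0.5, -1.0]
width: 0.0201
[ 0.34914027  0.4124814  -0.92049713  1.55136731  0.33638636  1.34017871
 -0.61142182]
t 25.12 tcp [0.5665 0.1706 0.281 ] yaw 1.566 w 0.0201 F [-0.   0.5 -1. ]
(0.4925, 0.4545, 0.28, 1.0) travel [28.36, -7.53, 0.06] dr [0.3, -0.1, 32.5] |d| 29.3
(0.4925, 0.4545, 0.28, 1.76) travel [28.36, -7.53, 0.06] dr [0.3, 0.0, -11.1] |d| 29.3
(0.4925, 0.4545, 0.28, 0.19) travel [28.36, -7.53, 0.06] dr [0.2, -0.2, 78.9] |d| 29.3
```

```bash
python3 -m handwheel '[{"travel":[5,-2,-2],"dr":[0,0,-2],"claw":1.5},{"travel":[10.5,-4,-2],"dr":[0,0,-4],"claw":1.5},{"travel":[16,-6,-2],"dr":[0,0,-7],"claw":1.5},{"travel":[21.5,-8,-2],"dr":[0,0,-9],"claw":1.5},{"travel":[27,-8,-2],"dr":[0,0,-11],"claw":1.5}]' 40; python3 -m handwheel '[{"travel":[0,0,0],"dr":[0,0,0],"claw":1.5}]'; python3 - <<'E'
from h import *
s=cam("wrist");save(s,"w17.png")
print(get_obs()["q"])
go((.4865,.4535,.238,1.76))
M=[(.031,.024),(.031,-.024),(-.031,-.024),(-.031,.024)]
c,sn=np.cos(.19),np.sin(.19)
for a,b in M: print(proj(s,(.4925+c*a-sn*b,.4545+sn*a+c*b,.148)).round(0))
E
```

```text
clock: 25.75
tool_pos: [0.4846, 0.4435, 0.2983]
orientation: [0.636, 0.772, 0.001, 0.0]
wrist_force: [1.6, 0.1, 0.6]
width: 0.0202
clock: 25.88
tool_pos: [0.4827, 0.4462, 0.297]
orientation: [0.634, 0.774, 0.0, -0.001]
wrist_force: [0.3, -0.4, -0.0]
width: 0.0201
[-0.16814739  0.58073973 -0.96330025  1.3387728   0.46927163  1.45748991
 -0.9079055 ]
t 25.93 tcp [0.4843 0.4438 0.297 ] yaw 1.765 w 0.0205 F [ 0.2 -0.4 -0.7]
(0.4865, 0.4535, 0.238, 1.76) travel [0.91, 0.41, 5.9] dr [-0.0, -0.1, 0.3] |d| 6.0
[375. 171.]
[371. 232.]
[291. 231.]
[290. 170.]
```

View pics/w17.png

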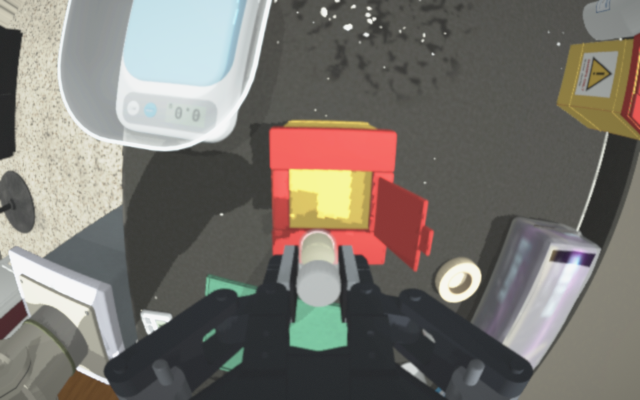

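```bash
python3 -m handwheel '[{"travel":[0.9,0.3,0],"dr":[0,0,0],"claw":1.5},{"travel":[0.9,0.3,2],"dr":[0,0,0],"claw":1.5},{"travel":[0.9,0.3,4.5],"dr":[0,0,0],"claw":1.5},{"travel":[0.9,0.3,5.9],"dr":[0,0,0],"claw":1.5},{"travel":[0.9,0.3,5.9],"dr":[0,0,0],"claw":1.5}]'; python3 - <<'E'
from h import *
go((.4865,.4535,.238,1.76))
E
```

```text
clock: 26.55
tool_pos: [0.4873, 0.4498, 0.2365]
orientation: [0.637, 0.771, -0.001, 0.0]
wrist_force: [-0.5, -0.1, 0.4]
width: 0.0204
t 26.55 tcp [0.4873 0.4498 0.2365] yaw 1.76 w 0.0204 F [-0.5 -0.1  0.4]
(0.4865, 0.4535, 0.238, 1.76) travel [0.38, -0.01, -0.15] dr [-0.1, 0.1, 0.0] |d| 0.4
```

```bash
python3 -m handwheel '[{"travel":[0.4,0,0],"dr":[0,0,0],"claw":1.5},{"travel":[0.4,0,0],"dr":[0,0,0],"claw":3.5},{"travel":[0.4,0,0],"dr":[0,0,0],"claw":3.8},{"travel":[0.4,0,0],"dr":[0,0,0],"claw":3.8},{"travel":[0.4,0,-6],"dr":[0,0,0],"claw":4}]'; python3 -m handwheel '[{"travel":[-5,1,-1],"dr":[0,0,2],"claw":4.5}]'; python3 - <<'E'
from h import *
s=cam("wrist");save(s,"w18.png")
go((.398,.2235,.2,1.57))
for r in trace("wrist","reject_0"): print(r["score"],r["at"],atz(s,r["at"][1],r["at"][0],.03).round(4),r["mask"].sum())
E
```

```text
clock: 27.18
tool_pos: [0.4861, 0.453, 0.2943]
orientation: [0.637, 0.771, -0.004, -0.0]
wrist_force: [0.0, 1.0, 0.8]
width: 0.04
clock: 27.3
tool_pos: [0.5031, 0.4118, 0.3122]
orientation: [0.647, 0.762, 0.003, -0.001]
wrist_force: [1.1, 0.2, 0.2]
width: 0.0449
t 27.35 tcp [0.5099 0.4027 0.3114] yaw 1.719 w 0.0448 F [ 7.4 -3.7  1.5]
(0.398, 0.2235, 0.2, 1.57) travel [-16.06, -13.77, 11.08] dr [0.3, 0.0, 8.5] |d| 23.9
0.86 [284.7, 224.6] [0.4024 0.2326 0.03  ] 260
```

View pics/w18.png

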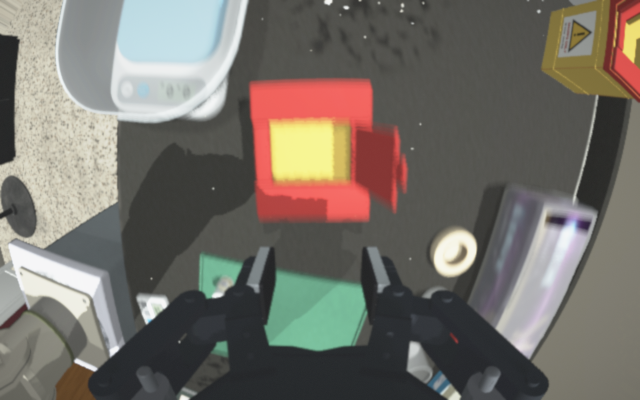

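```bash
python3 -m handwheel '[{"travel":[-4,-3,0],"dr":[0,0,2],"claw":4.5},{"travel":[-8,-6.5,2],"dr":[0,0,4],"claw":4.5},{"travel":[-12,-10,5],"dr":[0,0,6],"claw":4.5},{"travel":[-16,-13.5,8],"dr":[0,0,8.5],"claw":4.5},{"travel":[-16,-13.5,13],"dr":[0,0,8.5],"claw":4.5}]'; python3 -m handwheel '[{"travel":[0,0,0],"dr":[0,0,0],"claw":4.5}]'; python3 - <<'E'
from h import *
s=cam("wrist");save(s,"w19.png")
for r in trace("wrist","reject_0"): print(r["score"],r["at"],atz(s,r["at"][1],r["at"][0],.03).round(4),r["mask"].sum())
print(get_obs()["q"]);go((.398,.2235,.097,1.57))
E
```

```text
clock: 28.02
tool_pos: [0.3984, 0.2238, 0.1793]
orientation: [0.708, 0.707, 0.001, 0.005]
wrist_force: [1.8, -0.5, 0.3]
width: 0.0448
clock: 28.15
tool_pos: [0.3958, 0.2271, 0.1761]
orientation: [0.705, 0.709, -0.002, -0.001]
wrist_force: [-1.0, 0.4, 0.9]
width: 0.045
0.67 [214.2, 321.9] [0.3993 0.2241 0.03  ] 1233
[ 0.36706662  0.21876532 -1.05841836  1.98970116  0.21769236  1.05325464
 -0.78135863]
t 28.25 tcp [0.3973 0.2297 0.1789] yaw 1.579 w 0.045 F [0.3 0.5 0. ]
(0.398, 0.2235, 0.097, 1.57) travel [-0.64, 0.07, 8.19] dr [-0.0, -0.1, 0.5] |d| 8.2
```

View pics/w19.png

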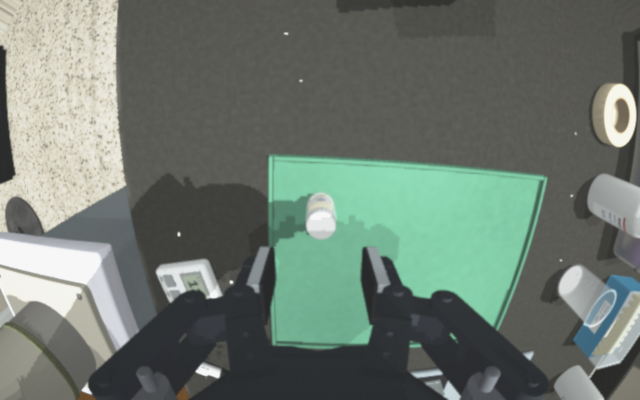

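```bash
python3 -m handwheel '[{"travel":[-0.6,0.1,3],"dr":[0,0,0.5],"claw":4.5},{"travel":[-0.6,0.1,6],"dr":[0,0,0.5],"claw":4.5},{"travel":[-0.6,0.1,8.1],"dr":[0,0,0.5],"claw":4.5},{"travel":[-0.6,0.1,8.1],"dr":[0,0,0.5],"claw":4.5}]' 40; python3 -m handwheel '[{"travel":[0,0,0],"dr":[0,0,0],"claw":1.5},{"travel":[0,0,0],"dr":[0,0,0],"claw":1.5},{"travel":[0,0,0],"dr":[0,0,0],"claw":1.5},{"travel":[0,0,0],"dr":[0,0,0],"claw":1.5}]' 40; python3 -m handwheel '[{"travel":[0,0,-4],"dr":[0,0,0],"claw":1.5},{"travel":[0,0,-9],"dr":[0,0,0],"claw":1.5},{"travel":[0,0,-15],"dr":[0,0,0],"claw":1.5},{"travel":[0,2,-20],"dr":[0,0,0],"claw":1.5}]' 40; python3 - <<'E'
from h import *
go((.485,.444,.3,1.76))
E
```

```text
clock: 28.75
tool_pos: [0.3982, 0.2239, 0.0972]
orientation: [0.707, 0.707, -0.0, -0.001]
wrist_force: [0.5, 0.1, 1.0]
width: 0.045
clock: 29.25
tool_pos: [0.3989, 0.2236, 0.0984]
orientation: [0.708, 0.707, 0.001, 0.0]
wrist_force: [-1.7, 0.8, 5.7]
width: 0.0205
clock: 29.75
tool_pos: [0.4174, 0.2235, 0.3003]
orientation: [0.707, 0.707, 0.001, 0.002]
wrist_force: [1.5, -0.4, 0.7]
width: 0.0205
t 29.75 tcp [0.4174 0.2235 0.3003] yaw 1.571 w 0.0205 F [ 1.5 -0.4  0.7]
(0.485, 0.444, 0.3, 1.76) travel [22.05, 6.76, 0.03] dr [0.2, 0.1, -10.8] |d| 23.1
```

```bash
python3 -m handwheel '[{"travel":[5,1.5,0],"dr":[0,0,-3],"claw":1.5},{"travel":[10.5,3.2,0],"dr":[0,0,-6],"claw":1.5},{"travel":[16,5,0],"dr":[0,0,-8],"claw":1.5},{"travel":[20,6.5,0],"dr":[0,0,-10.8],"claw":1.5},{"travel":[23,6.9,0],"dr":[0,0,-10.8],"claw":1.5}]' 40; python3 -m handwheel '[{"travel":[0,0,0],"dr":[0,0,0],"claw":1.5},{"travel":[0,0,0],"dr":[0,0,0],"claw":1.5}]'; python3 - <<'E'
from h import *
s=cam("wrist");save(s,"w20.png")
go((.4865,.4535,.238,1.76))
E
```

```text
clock: 30.38
tool_pos: [0.488, 0.4542, 0.2973]
orientation: [0.638, 0.77, 0.0, -0.001]
wrist_force: [-0.4, -0.1, 0.8]
width: 0.0202
clock: 30.62
tool_pos: [0.4877, 0.452, 0.2976]
orientation: [0.638, 0.77, 0.0, 0.0]
wrist_force: [-0.5, -0.3, -0.4]
width: 0.0207
t 30.68 tcp [0.4879 0.4515 0.2976] yaw 1.757 w 0.0203 F [ 0.7  0.5 -1.3]
(0.4865, 0.4535, 0.238, 1.76) travel [0.22, -0.11, 5.96] dr [0.1, 0.0, -0.2] |d| 6.0
```

View pics/w20.png

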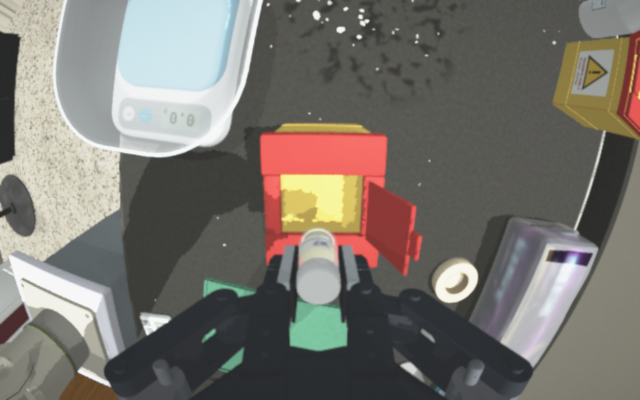

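```bash
python3 -m handwheel '[{"travel":[0.2,-0.1,2],"dr":[0,0,0],"claw":1.5},{"travel":[0.2,-0.1,4],"dr":[0,0,0],"claw":1.5},{"travel":[0.2,-0.1,5.9],"dr":[0,0,0],"claw":1.5},{"travel":[0.2,-0.1,5.9],"dr":[0,0,0],"claw":1.5},{"travel":[0.2,-0.1,5.9],"dr":[0,0,0],"claw":1.5}]'; python3 -m handwheel '[{"travel":[0,0,0],"dr":[0,0,0],"claw":3.5},{"travel":[0,0,0],"dr":[0,0,0],"claw":3.8},{"travel":[0,0,0],"dr":[0,0,0],"claw":3.8},{"travel":[0,0,-5],"dr":[0,0,0],"claw":4},{"travel":[0,0,-10],"dr":[0,0,0],"claw":4.5}]'; python3 -m handwheel '[{"travel":[-5,0,0],"dr":[0,0,0],"claw":4.5},{"travel":[-5,0,0],"dr":[0,0,0],"claw":4.5}]'; python3 - <<'E'
from h import *
s=cam("wrist");save(s,"w21.png")
for r in trace("wrist","reject_0"): print(r["score"],r["at"],r["mask"].sum())
T=cam("top");S=cam("side");save(T,"t2.png");save(S,"s2.png")
for c in ("top","side"):
  for th in ("reject_0","sample_0"):
    for r in trace(c,th): print(c,th,round(r["score"],2),r["at"],r["mask"].sum())
go((.42,.1,.33,1.57))
E
```

```text
clock: 31.3
tool_pos: [0.4862, 0.4544, 0.2382]
orientation: [0.638, 0.77, 0.0, -0.0]
wrist_force: [-0.4, 0.9, 0.8]
width: 0.0202
clock: 31.92
tool_pos: [0.486, 0.454, 0.339]
orientation: [0.638, 0.77, -0.0, -0.0]
wrist_force: [0.3, 0.5, 0.3]
width: 0.0449
clock: 32.17
tool_pos: [0.498, 0.4017, 0.3385]
orientation: [0.64, 0.768, 0.0, 0.001]
wrist_force: [-0.2, 0.7, -0.1]
width: 0.0451
top sample_0 0.7 [142.7, 441.6] 587
top sample_0 0.47 [152.4, 396.1] 1929
side reject_0 0.52 [246.0, 379.3] 524
side reject_0 0.26 [351.5, 367.5] 5315
side sample_0 0.68 [316.0, 357.3] 171
side sample_0 0.66 [326.5, 352.4] 157
side sample_0 0.64 [378.0, 398.8] 286
side sample_0 0.5 [368.0, 390.3] 244
t 32.58 tcp [0.4949 0.4059 0.3377] yaw 1.759 w 0.045 F [ 0.3  0.6 -0.2]
(0.42, 0.1, 0.33, 1.57) travel [-28.65, -13.08, 0.77] dr [-0.0, -0.0, 10.8] |d| 31.5
```

View pics/w21.png

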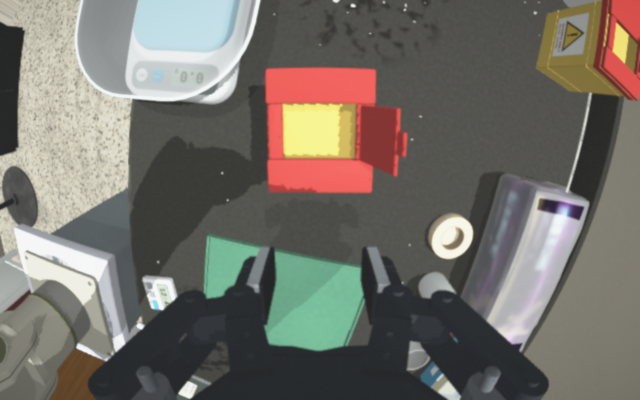

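View pics/s2.png

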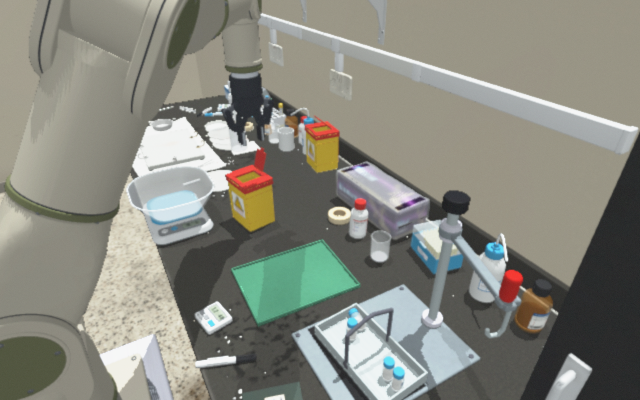

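```bash
python3 - <<'E'
from h import *
S=cam("side");T=cam("top")
for px in ((590,230),(560,350),(612,120)):
    o,d=ray(S,*px)
    for y in (-.30,-.33,-.36): t=(y-o[1])/d[1]; print(px,(o+d*t).round(3),end=' ')
    print()
a=T["pixels"][60:330,380:640,::-1]
cv2.imwrite("pics/t2z.png",cv2.resize(a,None,fx=2.2,fy=2.2,interpolation=cv2.INTER_CUBIC))
E
```

```text
(590, 230) [ 0.755 -0.3    0.342] (590, 230) [ 0.677 -0.33   0.389] (590, 230) [ 0.599 -0.36   0.437] 
(560, 350) [ 0.854 -0.3    0.007] (560, 350) [ 0.762 -0.33   0.1  ] (560, 350) [ 0.671 -0.36   0.193] 
(612, 120) [ 0.689 -0.3    0.522] (612, 120) [ 0.62  -0.33   0.545] (612, 120) [ 0.551 -0.36   0.568]
```

View pics/t2z.png

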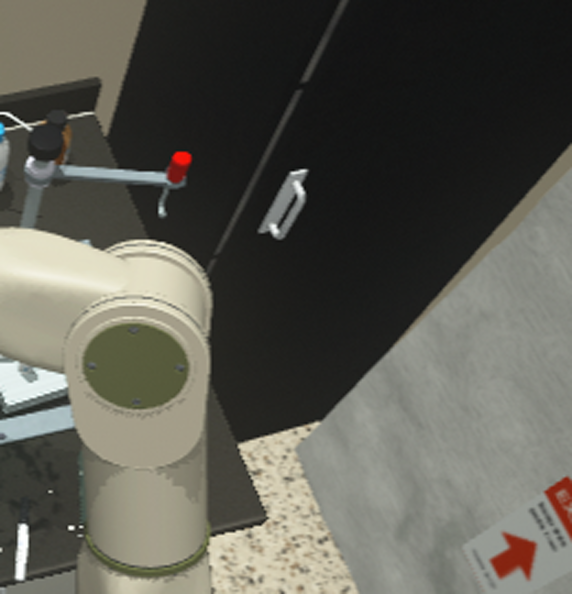

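```bash
python3 -m handwheel '[{"travel":[-5,-3,-1],"dr":[0,0,5],"claw":4},{"travel":[-10.5,-6,-2],"dr":[0,0,10],"claw":3},{"travel":[-16,-9,-3],"dr":[0,0,15],"claw":2},{"travel":[-21.5,-11.5,-4],"dr":[0,0,20],"claw":1},{"travel":[-27,-13,-5.3],"dr":[0,0,25],"claw":0}]'; python3 - <<'E'
from h import *
T=cam("top")
print(atz(T,478,178,0),atz(T,478,178,-.02))
go((.45,-.08,.39,.8),(.5,-.24,.39,.8))
E
```

```text
clock: 33.3
tool_pos: [0.4174, 0.1198, 0.3898]
orientation: [0.79, 0.613, -0.0, 0.001]
wrist_force: [1.5, -2.5, -1.1]
width: 0.0
[ 0.61838633 -0.41783445  0.        ] [ 0.62871731 -0.42773217 -0.02      ]
t 33.35 tcp [0.418  0.1123 0.3918] yaw 1.306 w 0.0001 F [ 4.  -3.8  1.5]
(0.45, -0.08, 0.39, 0.8) travel [-17.72, 8.12, 0.26] dr [0.2, 0.1, 29.0] |d| 19.5
(0.5, -0.24, 0.39, 0.8) travel [-31.86, 17.13, 0.33] dr [0.2, 0.1, 29.0] |d| 36.2
```

```bash
python3 -m handwheel '[{"travel":[-5,2.4,0],"dr":[0,0,8],"claw":0},{"travel":[-10,4.8,0],"dr":[0,0,16],"claw":0},{"travel":[-15,7,0],"dr":[0,0,22],"claw":0},{"travel":[-20,9.5,0],"dr":[0,0,29],"claw":0},{"travel":[-25,13,0],"dr":[0,0,29],"claw":0}]'; python3 -m handwheel '[{"travel":[0,0,0],"dr":[0,0,0],"claw":0}]';python3 - <<'E'
from h import *
s=cam("wrist");save(s,"w22.png")
go((.5,-.24,.39,.8),(.58,-.238,.39,.8),(.68,-.237,.39,.8))
E
```

```text
clock: 33.98
tool_pos: [0.483, -0.1548, 0.3903]
orientation: [0.918, 0.396, -0.0, 0.001]
wrist_force: [0.9, 0.2, 0.0]
width: -0.0002
clock: 34.1
tool_pos: [0.4828, -0.1583, 0.3883]
orientation: [0.919, 0.394, -0.0, -0.001]
wrist_force: [-0.1, 0.6, 0.1]
width: 0.0
t 34.15 tcp [ 0.4829 -0.1551  0.3889] yaw 0.813 w -0.0002 F [-0.1  1.2 -0.2]
(0.5, -0.24, 0.39, 0.8) travel [-4.99, 7.08, -0.14] dr [-0.1, -0.1, 0.7] |d| 8.7
(0.58, -0.238, 0.39, 0.8) travel [0.66, 12.75, -0.14] dr [-0.1, -0.1, 0.7] |d| 12.8
(0.68, -0.237, 0.39, 0.8) travel [7.61, 19.95, -0.15] dr [-0.1, -0.1, 0.7] |d| 21.4
```

View pics/w22.png

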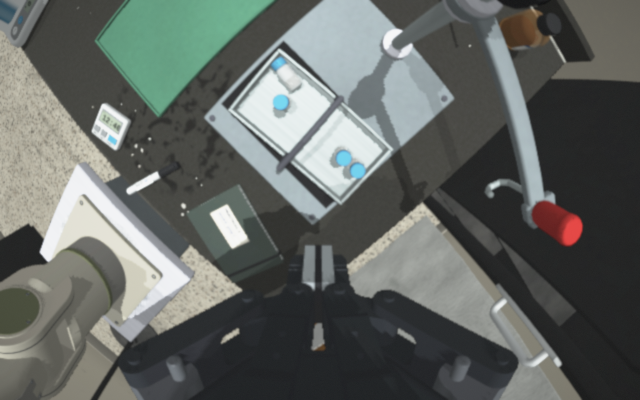

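```bash
python3 -m handwheel '[{"travel":[-2,4,0],"dr":[0,0,0.7],"claw":0},{"travel":[-1.5,9,0],"dr":[0,0,0.7],"claw":0},{"travel":[2,13,0],"dr":[0,0,0.7],"claw":0},{"travel":[5,17,0],"dr":[0,0,0.7],"claw":0},{"travel":[7.6,20,0],"dr":[0,0,0.7],"claw":0}]'; python3 -m handwheel '[{"travel":[0,0,0],"dr":[0,0,0],"claw":0}]';python3 - <<'E'
from h import *
s=cam("wrist");save(s,"w23.png")
go((.68,-.237,.313,.8))
print(get_obs()["q"])
E
```

```text
clock: 34.78
tool_pos: [0.6822, -0.2338, 0.3897]
orientation: [0.92, 0.392, 0.0, -0.0]
wrist_force: [0.8, 0.4, 1.3]
width: 0.0004
clock: 34.9
tool_pos: [0.6825, -0.2323, 0.3879]
orientation: [0.92, 0.393, 0.0, -0.002]
wrist_force: [-1.1, -0.4, -1.1]
width: 0.0002
t 34.95 tcp [ 0.6814 -0.2329  0.3891] yaw 0.806 w -0.0002 F [-0.8  0.1  0.1]
(0.68, -0.237, 0.313, 0.8) travel [-0.4, 0.2, 7.61] dr [-0.1, -0.1, 0.4] |d| 7.6
[ 0.66579222  0.6332778  -0.7541808   0.96919443  0.41747659  1.67210205
 -0.70213784]
```

View pics/w23.png

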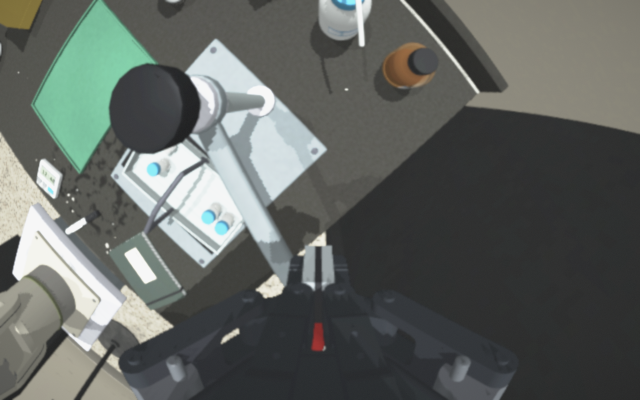

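```bash
python3 - <<'E'
from h import *
s=cam("wrist"); P,R=pose()
post=np.array([.679,-.1155]);kn=np.array([.6215,-.2856])
u=(kn-post)/np.linalg.norm(kn-post);n=np.array([u[1]*-1,u[0]]); 
for r in (.04,.08,.12): print(r,proj(s,(*(post+u*r),.256)).round(0))
print("tip",proj(s,P-[0,0,.073]).round(0),"perp",(P[:2]-post)@n,(P[:2]-post)@u)
for px in ((225,150),(255,190),(275,225)): print(px,atz(s,*px,.256))
E
```

```text
0.04 [220. 154.]
0.08 [247. 204.]
0.12 [274. 250.]
tip [316. 264.] perp 0.03929579609322355 0.11133467144780625
(225, 150) [ 0.670553   -0.15383877  0.256     ]
(255, 190) [ 0.66501318 -0.18801581  0.256     ]
(275, 225) [ 0.65623099 -0.21579863  0.256     ]
```

```bash
python3 -m handwheel '[{"travel":[0,0.3,2.5],"dr":[0,0,0],"claw":0},{"travel":[0,0.3,5],"dr":[0,0,0],"claw":0},{"travel":[0,0.3,7.5],"dr":[0,0,0],"claw":0},{"travel":[0,0.3,7.5],"dr":[0,0,0],"claw":0}]';python3 - <<'E'
from h import *
s=cam("wrist");save(s,"w24.png")
go((.68,-.237,.313,.8),(.66,-.228,.313,.8),(.63,-.216,.313,.8),(.60,-.203,.313,.8),(.585,-.197,.313,.8))
E
```

```text
clock: 35.5
tool_pos: [0.6811, -0.2375, 0.3143]
orientation: [0.921, 0.391, -0.001, -0.0]
wrist_force: [-0.1, -0.1, 0.1]
width: 0.0004
t 35.55 tcp [ 0.6817 -0.2375  0.3159] yaw 0.803 w -0.0003 F [-0.3 -1.   1.4]
(0.68, -0.237, 0.313, 0.8) travel [-0.08, -0.16, 0.29] dr [0.0, 0.0, 0.1] |d| 0.3
(0.66, -0.228, 0.313, 0.8) travel [-0.82, -2.22, 0.29] dr [0.0, 0.0, 0.1] |d| 2.4
(0.63, -0.216, 0.313, 0.8) travel [-2.04, -5.21, 0.29] dr [0.0, 0.0, 0.1] |d| 5.6
(0.6, -0.203, 0.313, 0.8) travel [-3.19, -8.27, 0.28] dr [0.0, 0.0, 0.1] |d| 8.9
(0.585, -0.197, 0.313, 0.8) travel [-3.8, -9.77, 0.28] dr [0.0, 0.0, 0.1] |d| 10.5
```

View pics/w24.png

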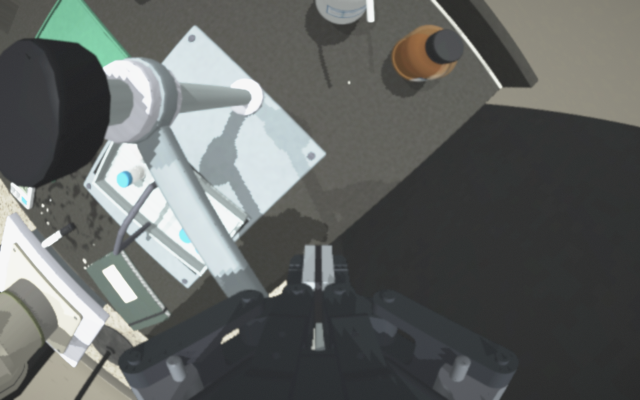

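```bash
python3 -m handwheel '[{"travel":[-0.4,-1.1,0.2],"dr":[0,0,0],"claw":0},{"travel":[-0.8,-2.2,0.2],"dr":[0,0,0],"claw":0},{"travel":[-1.4,-3.6,0.2],"dr":[0,0,0],"claw":0},{"travel":[-2,-5.2,0.2],"dr":[0,0,0],"claw":0},{"travel":[-2.6,-6.7,0.2],"dr":[0,0,0],"claw":0}]';python3 - <<'E'
from h import *
s=cam("wrist");save(s,"w25.png")
go((.60,-.203,.313,.8),(.585,-.197,.313,.8))
E
```

```text
clock: 36.17
tool_pos: [0.6161, -0.2091, 0.3153]
orientation: [0.92, 0.391, 0.001, 0.001]
wrist_force: [2.0, 0.1, -0.2]
width: -0.0001
t 36.23 tcp [ 0.615  -0.2084  0.3156] yaw 0.803 w 0.0001 F [ 1.2 -0.1  1. ]
(0.6, -0.203, 0.313, 0.8) travel [-0.66, -1.45, 0.26] dr [0.2, -0.0, 0.2] |d| 1.6
(0.585, -0.197, 0.313, 0.8) travel [-1.27, -2.95, 0.25] dr [0.2, -0.0, 0.2] |d| 3.2
```

View pics/w25.png

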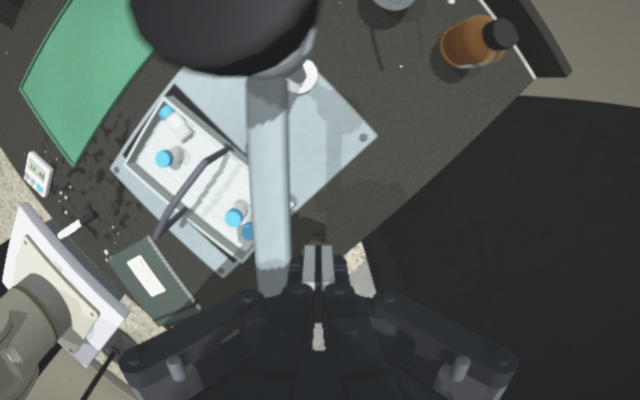

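```bash
python3 -m handwheel '[{"travel":[-0.6,-1.2,0.2],"dr":[0,0,0],"claw":0},{"travel":[-1.1,-2.2,0.2],"dr":[0,0,0],"claw":0},{"travel":[-1.1,-2.2,0.2],"dr":[0,0,0],"claw":0},{"travel":[-0.9,0,0.2],"dr":[0,0,0],"claw":0},{"travel":[-0.5,1.5,-2],"dr":[0,0,0],"claw":0}]';python3 -m handwheel '[{"travel":[0,0,-3],"dr":[0,0,0],"claw":0},{"travel":[0,0,-8],"dr":[0,0,0],"claw":0},{"travel":[0,0,-12],"dr":[0,0,0],"claw":3},{"travel":[0,0,-12],"dr":[0,0,0],"claw":4.5}]'; python3 - <<'E'
from vials import *
S=cam("side");T=cam("top");save(S,"s3.png");save(T,"t3.png")
r=[]
for nm,s,box in (("top",T,(380,100,475,250)),("side",S,(380,200,530,330))):
    b=sorted(blobs(s,(0,150,60),(8,255,255),box),key=lambda x:-x[1])[:2]; print(nm,b)
    r.append(ray(s,*b[0][0]))
X,e=tri(r);print(X,e,np.hypot(*(X[:2]-[.679,-.1155])),np.arctan2(-.1155-X[1],.679-X[0]))
go((*X[:2],.39,1.57))
E
```

```text
clock: 36.85
tool_pos: [0.6236, -0.2247, 0.3317]
orientation: [0.921, 0.39, -0.001, -0.001]
wrist_force: [-0.1, 0.7, 0.9]
width: 0.0002
clock: 37.35
tool_pos: [0.6244, -0.2232, 0.4565]
orientation: [0.92, 0.391, 0.002, 0.002]
wrist_force: [0.4, 0.3, -0.4]
width: 0.036
top [(array([449.4954955 , 165.27927928]), np.int32(111))]
side [(array([427.12528474, 278.48291572]), np.int32(439))]
[ 0.52954791 -0.21539742  0.28353067] [np.float64(0.0005213257582893367), np.float64(0.000521325758289574)] 0.17976490702264625 0.5892185176984942
t 37.45 tcp [ 0.6238 -0.2235  0.4527] yaw 0.803 w 0.045 F [-0.2  0.4 -0.4]
(np.float64(0.5295479123831366), np.float64(-0.2153974239098387), 0.39, 1.57) travel [-5.97, -7.35, 6.26] dr [0.0, -0.0, -43.9] |d| 11.4
```

View pics/s3.png

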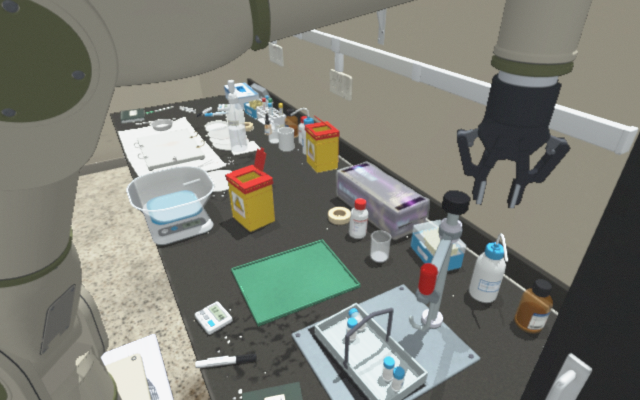

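```bash
python3 - <<'E'
from h import *
go((.5295,-.2154,.42,.589))
E
python3 -m handwheel '[{"travel":[-2,-2.4,0],"dr":[0,0,4],"claw":5},{"travel":[-4,-5,0],"dr":[0,0,8],"claw":5},{"travel":[-6,-7.35,1],"dr":[0,0,12],"claw":5},{"travel":[-6,-7.35,4],"dr":[0,0,12.3],"claw":5},{"travel":[-6,-7.35,4],"dr":[0,0,12.3],"claw":5}]'; python3 - <<'E'
from vials import *
s=cam("wrist");save(s,"w26.png")
for lo,hi in (((0,150,60),(8,255,255)),): print([(c.round(1),n,atz(s,*c,.302).round(4)) for c,n in blobs(s,lo,hi,(100,0,600,399))])
print(proj(s,(.5295,-.2154,.302)))
go((.5295,-.2154,.338,.589))
E
```

```text
t 37.45 tcp [ 0.6238 -0.2235  0.4527] yaw 0.803 w 0.045 F [-0.2  0.4 -0.4]
(0.5295, -0.2154, 0.42, 0.589) travel [-5.97, -7.35, 3.26] dr [0.0, -0.0, 12.3] |d| 10.0
clock: 38.08
tool_pos: [0.5278, -0.2161, 0.4103]
orientation: [0.957, 0.289, -0.002, -0.001]
wrist_force: [-0.3, 0.6, 0.1]
width: 0.0499
[(array([317.4, 220.3]), np.int32(1461), array([ 0.535 , -0.2115,  0.302 ]))]
[317.71362297 230.1765704 ]
t 38.12 tcp [ 0.5285 -0.216   0.4119] yaw 0.588 w 0.05 F [0.2 0.3 0.7]
(0.5295, -0.2154, 0.338, 0.589) travel [0.13, 0.02, 7.39] dr [-0.1, 0.1, -0.1] |d| 7.4
```

View pics/w26.png

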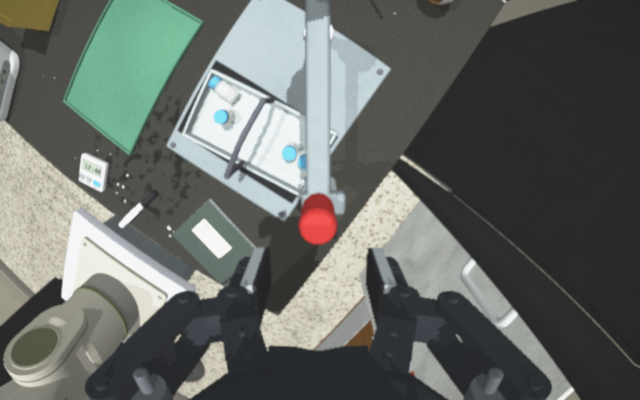

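```bash
python3 -m handwheel '[{"travel":[0.1,0,3],"dr":[0,0,0],"claw":5},{"travel":[0.1,0,6],"dr":[0,0,0],"claw":5},{"travel":[0.1,0,7.3],"dr":[0,0,0],"claw":5},{"travel":[0.1,0,7.3],"dr":[0,0,0],"claw":5},{"travel":[0.1,0,7.3],"dr":[0,0,0],"claw":5}]' 40; python3 -m handwheel '[{"travel":[0,0,0],"dr":[0,0,0],"claw":1.5},{"travel":[0,0,0],"dr":[0,0,0],"claw":1.5},{"travel":[0,0,0],"dr":[0,0,0],"claw":1.5},{"travel":[0,0,0],"dr":[0,0,0],"claw":1.5}]' 60; python3 - <<'E'
from h import *
s=cam("wrist");save(s,"w27.png")
go((.5295,-.2154,.338,.589))
E
```

```text
clock: 38.75
tool_pos: [0.5304, -0.2151, 0.3411]
orientation: [0.957, 0.29, 0.001, 0.0]
wrist_force: [-0.5, -0.1, 0.4]
width: 0.0499
clock: 39.25
tool_pos: [0.5299, -0.2151, 0.34]
orientation: [0.957, 0.29, 0.0, 0.0]
wrist_force: [0.4, 0.3, 1.1]
width: 0.0227
t 39.3 tcp [ 0.5299 -0.2151  0.34  ] yaw 0.588 w 0.0228 F [ 0.3 -0.5  1. ]
(0.5295, -0.2154, 0.338, 0.589) travel [-0.05, 0.0, 0.2] dr [0.0, -0.0, -0.0] |d| 0.2
```

View pics/w27.png

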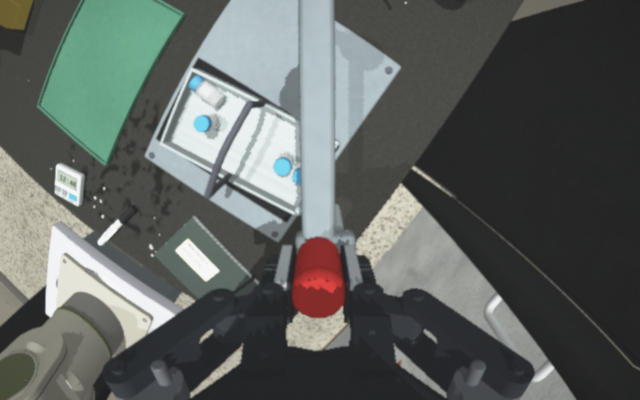

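```bash
python3 -m handwheel '[{"travel":[0,0,2],"dr":[0,0,0],"claw":1.5},{"travel":[0,0,4],"dr":[0,0,0],"claw":1.5},{"travel":[0,0,6],"dr":[0,0,0],"claw":1.5},{"travel":[0,0,8],"dr":[0,0,0],"claw":1.5},{"travel":[0,0,8],"dr":[0,0,0],"claw":1.5}]' 90; python3 - <<'E'
from h import *
s=cam("wrist");save(s,"w28.png");S=cam("side");save(S,"s4.png")
go((.5295,-.2154,.242,.589))
E
```

```text
clock: 39.92
tool_pos: [0.5291, -0.2159, 0.2592]
orientation: [0.957, 0.289, -0.001, 0.0]
wrist_force: [-4.6, -3.8, 7.7]
width: 0.0217
t 40.02 tcp [ 0.5293 -0.2162  0.2603] yaw 0.587 w 0.0222 F [-5.2 -2.5  7.1]
(0.5295, -0.2154, 0.242, 0.589) travel [0.07, -0.05, 1.82] dr [0.0, 0.1, -0.1] |d| 1.8
```

View pics/w28.png

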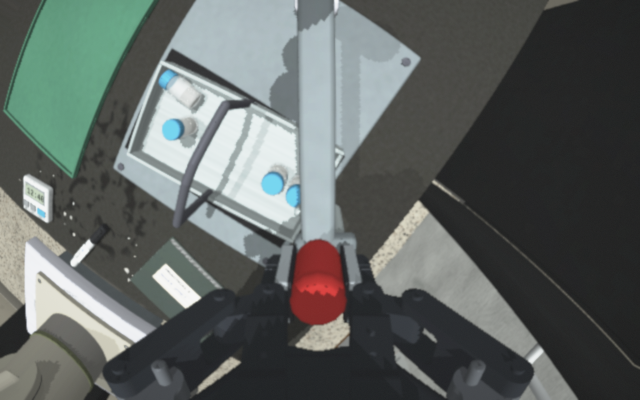

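View pics/s4.png

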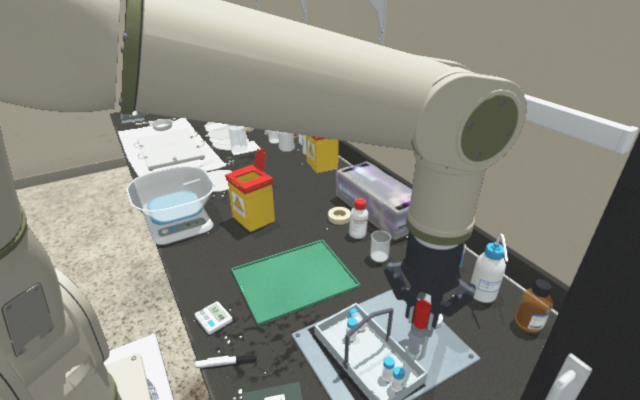

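```bash
python3 -m handwheel '[{"travel":[0,0,1],"dr":[0,0,0],"claw":1.5},{"travel":[0,0,1.8],"dr":[0,0,0],"claw":1.5},{"travel":[0,0,1.8],"dr":[0,0,0],"claw":1.5}]' 90; python3 - <<'E'
from h import *
post=np.array([.679,-.1155]); P,R=pose(); rel=P[:2]-post; r=np.hypot(*rel); a0=np.arctan2(-rel[1],-rel[0]); print(r,a0)
yaw=np.arctan2(R[1,0],R[0,0])
go(*[(*(post-.18*np.array([np.cos(a),np.sin(a)])),P[2],yaw+a-a0) for a in (a0-.06,a0-.12,a0-.18,a0-.24,a0-.3)])
E
```

```text
clock: 40.4
tool_pos: [0.5293, -0.2162, 0.2421]
orientation: [0.957, 0.289, -0.001, 0.001]
wrist_force: [-6.1, -3.6, 7.4]
width: 0.0221
0.1804719645165405 0.5922104563389794
t 40.4 tcp [ 0.5293 -0.2162  0.2421] yaw 0.587 w 0.0221 F [-6.1 -3.6  7.4]
(np.float64(0.5238962492514253), np.float64(-0.2068390743533347), np.float64(0.2421417385363866), np.float64(0.5270198332175611)) travel [0.07, -1.08, -0.0] dr [0.0, 0.1, 3.4] |d| 1.1
(np.float64(0.5186982954104475), np.float64(-0.19737407102180676), np.float64(0.2421417385363866), np.float64(0.467019833217561)) travel [0.17, -2.16, -0.0] dr [0.0, 0.1, 6.9] |d| 2.2
(np.float64(0.5140772546009251), np.float64(-0.18761440944798685), np.float64(0.2421417385363866), np.float64(0.4070198332175612)) travel [0.32, -3.22, -0.0] dr [0.0, 0.1, 10.3] |d| 3.2
(np.float64(0.5100497575796468), np.float64(-0.17759521387437094), np.float64(0.2421417385363866), np.float64(0.34701983321756114)) travel [0.54, -4.28, -0.0] dr [0.0, 0.1, 13.8] |d| 4.3
(np.float64(0.5066302989867145), np.float64(-0.16735254258559126), np.float64(0.2421417385363866), np.float64(0.2870198332175611)) travel [0.82, -5.32, -0.0] dr [0.1, 0.1, 17.2] |d| 5.4
```

```bash
python3 -m handwheel '[{"travel":[0,-1.1,0],"dr":[0,0,3.4],"claw":1.5},{"travel":[0.1,-2.2,0],"dr":[0,0,6.9],"claw":1.5},{"travel":[0.2,-3.2,0],"dr":[0,0,10.3],"claw":1.5},{"travel":[0.4,-4.3,0],"dr":[0,0,13.8],"claw":1.5},{"travel":[0.7,-5.3,0],"dr":[0,0,17.2],"claw":1.5}]' 90; python3 - <<'E'
from h import *
s=cam("wrist");save(s,"w29.png");S=cam("side");save(S,"s5.png")
post=np.array([.679,-.1155]); P,R=pose(); rel=P[:2]-post; r=np.hypot(*rel); a0=np.arctan2(-rel[1],-rel[0]); print(r,a0)
yaw=np.arctan2(R[1,0],R[0,0])
go(*[(*(post-.18*np.array([np.cos(a),np.sin(a)])),P[2],yaw+a-a0) for a in (a0-.06,a0-.12,a0-.18,a0-.24,a0-.3)])
E
```

```text
clock: 41.02
tool_pos: [0.5057, -0.1675, 0.2426]
orientation: [0.99, 0.142, -0.0, 0.001]
wrist_force: [-5.0, -1.4, 8.0]
width: 0.0222
0.18084484453949087 0.2872526234092552
t 41.12 tcp [ 0.5056 -0.1667  0.2426] yaw 0.287 w 0.022 F [-5.6 -1.7  7.3]
(np.float64(0.5036279692583008), np.float64(-0.15605429488392653), np.float64(0.24258772114799565), np.float64(0.22672135112814268)) travel [0.12, -1.08, -0.0] dr [0.1, 0.1, 3.4] |d| 1.1
(np.float64(0.5015117462229135), np.float64(-0.14546530946211833), np.float64(0.24258772114799565), np.float64(0.16672135112814274)) travel [0.21, -2.15, -0.0] dr [0.1, 0.1, 6.9] |d| 2.2
(np.float64(0.5000342892368107), np.float64(-0.13476848128489746), np.float64(0.24258772114799565), np.float64(0.10672135112814274)) travel [0.37, -3.22, -0.0] dr [0.1, 0.1, 10.3] |d| 3.2
(np.float64(0.49920091554968016), np.float64(-0.12400230738251374), np.float64(0.24258772114799565), np.float64(0.04672135112814274)) travel [0.6, -4.28, -0.01] dr [0.1, 0.1, 13.8] |d| 4.3
(np.float64(0.4990146244068601), np.float64(-0.11320553435494309), np.float64(0.24258772114799565), np.float64(-0.013278648871857257)) travel [0.89, -5.32, -0.01] dr [0.1, 0.1, 17.2] |d| 5.4
```

View pics/w29.png

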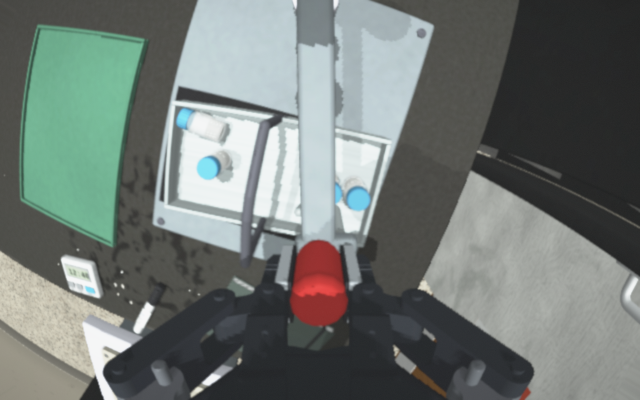

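View pics/s5.png

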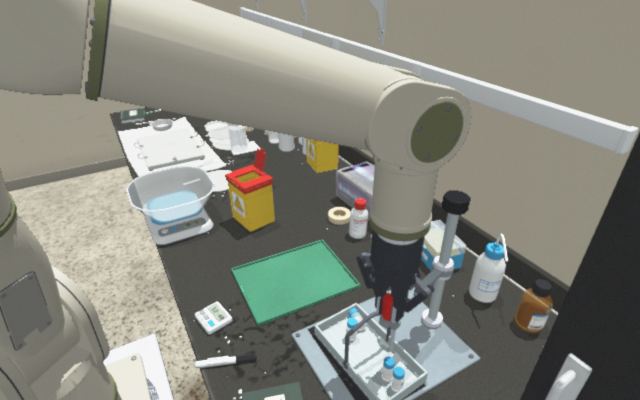

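```bash
python3 -m handwheel '[{"travel":[0.1,-1.1,0],"dr":[0,0,3.4],"claw":1.5},{"travel":[0.2,-2.2,0],"dr":[0,0,6.9],"claw":1.5},{"travel":[0.3,-3.2,0],"dr":[0,0,10.3],"claw":1.5},{"travel":[0.5,-4.1,0],"dr":[0,0,13],"claw":1.5},{"travel":[0.65,-4.65,0],"dr":[0,0,14.8],"claw":1.5}]' 90; python3 -m handwheel '[{"travel":[0,0,0],"dr":[0,0,0],"claw":1.5},{"travel":[0,0,0],"dr":[0,0,0],"claw":1.5}]' 90; python3 - <<'E'
from h import *
s=cam("wrist");save(s,"w30.png");S=cam("side");save(S,"s6.png");T=cam("top");save(T,"t6.png")
cv2.imwrite("pics/s6z.png",cv2.resize(S["pixels"][260:400,300:450,::-1],None,fx=4,fy=4,interpolation=cv2.INTER_CUBIC))
go((.499,-.1205,.242,0))
E
```

```text
clock: 41.75
tool_pos: [0.4981, -0.1207, 0.2421]
orientation: [1.0, 0.014, -0.001, 0.001]
wrist_force: [-9.1, -1.8, 7.8]
width: 0.0223
clock: 42.0
tool_pos: [0.4982, -0.1209, 0.242]
orientation: [1.0, 0.015, -0.002, 0.0]
wrist_force: [-9.4, -0.5, 7.5]
width: 0.0221
t 42.15 tcp [ 0.4982 -0.121   0.242 ] yaw 0.029 w 0.0222 F [-9.3 -0.9  8.2]
(0.499, -0.1205, 0.242, 0) travel [0.09, -0.04, 0.0] dr [0.0, 0.2, 1.7] |d| 0.1
```

View pics/w30.png

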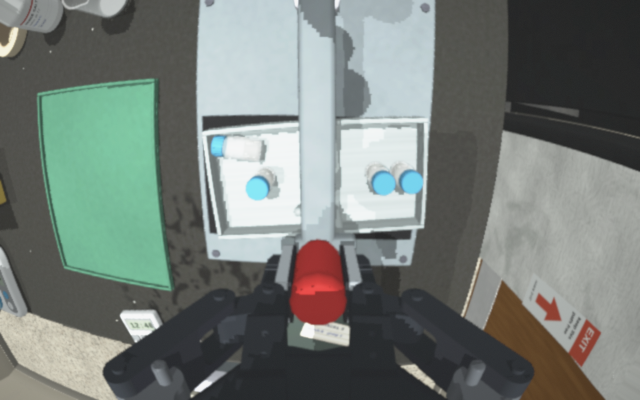

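View pics/s6z.png

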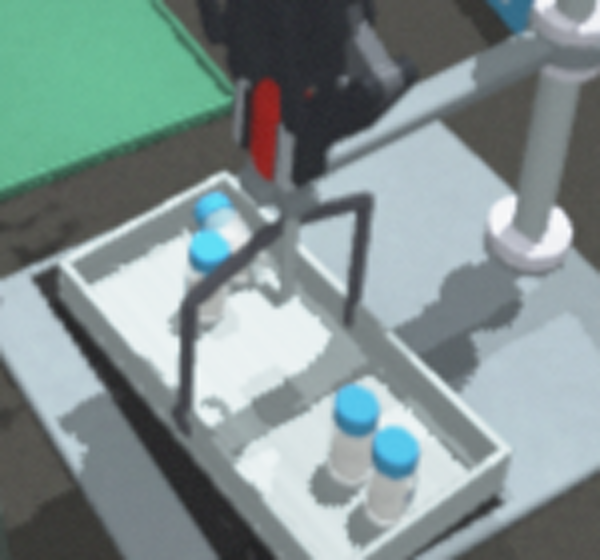

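```bash
python3 - <<'E'
from h import *
S=cam("side")
f=lambda X:((proj(S,X)-[300,260])*4).round(0)
P,_=pose()
k=np.array([P[0],P[1],P[2]-.058-.0975]); print(k)
print("throat",f(k),"point",f(k+[0,.014,.011]),"shank bottom",f(k+[0,-.013,0]),"under",f(k-[0,0,.011]),"shank top",f(k+[0,-.013,.06]))
for x in (-.008,0,.008): 
    c=np.array([.5065+x*.997,-.1205+x*.08,.123]); print("bail",f(c))
for x,z in ((-.053,.107),(.053,.107)): print("elbow",f((.5065+x*.997,-.1205+x*.08,z)))
E
```

```text
[ 0.49816555 -0.12097332  0.08651472]
throat [262. 289.] point [246. 252.] shank bottom [278. 309.] under [261. 305.] shank top [286. 218.]
bail [267. 235.]
bail [281. 227.]
bail [294. 220.]
elbow [187. 304.]
elbow [364. 202.]
```

```bash
python3 -m handwheel '[{"travel":[-0.2,0,-0.6],"dr":[0,0,0],"claw":1.5},{"travel":[-0.2,0,-1.2],"dr":[0,0,0],"claw":1.5},{"travel":[-0.2,0,-1.8],"dr":[0,0,0],"claw":1.5},{"travel":[-0.2,0,-2.4],"dr":[0,0,0],"claw":1.5},{"travel":[-0.2,0,-2.8],"dr":[0,0,0],"claw":1.5}]' 90; python3 - <<'E'
from h import *
s=cam("wrist");save(s,"w31.png");S=cam("side");save(S,"s7.png")
cv2.imwrite("pics/s7z.png",cv2.resize(S["pixels"][250:400,300:450,::-1],None,fx=4,fy=4,interpolation=cv2.INTER_CUBIC))
go((.499,-.1205,.242,0))
E
```

```text
clock: 42.82
tool_pos: [0.4977, -0.1209, 0.2711]
orientation: [1.0, 0.015, 0.001, 0.0]
wrist_force: [-1.1, -0.9, 6.4]
width: 0.0221
t 42.92 tcp [ 0.4977 -0.1209  0.2712] yaw 0.029 w 0.0226 F [-2.9 -0.3  7.7]
(0.499, -0.1205, 0.242, 0) travel [0.13, -0.04, 2.92] dr [0.1, -0.1, 1.7] |d| 2.9
```

View pics/s7z.png

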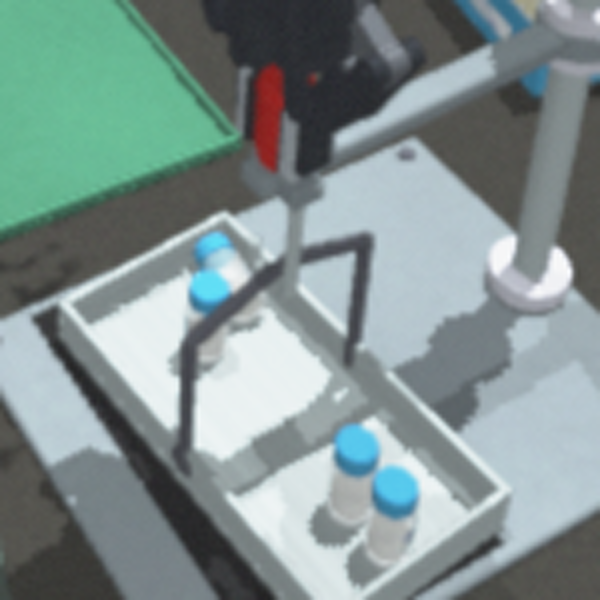

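```bash
python3 - <<'E'
from h import *
S=cam("side");P,_=pose()
im=cv2.resize(S["pixels"][285:345,340:400,::-1],None,fx=10,fy=10,interpolation=cv2.INTER_NEAREST)
k=np.array([P[0],P[1],P[2]-.058-.0975])
for X in (k,k+[0,.014,.011],k+[0,-.013,0],k-[0,0,.011],(.4985,-.1211,.123)):
    u=(proj(S,X)-[340,285])*10; print(u); cv2.circle(im,tuple(int(v) for v in u),4,(0,0,255),-1)
cv2.imwrite("pics/s8z.png",im)
E
```

```text
[261.19638876 366.58012819]
[220.67326889 273.91507775]
[302.59092409 415.47079211]
[257.97868517 407.48052597]
[267.81957873 337.43118986]
```

View pics/s8z.png

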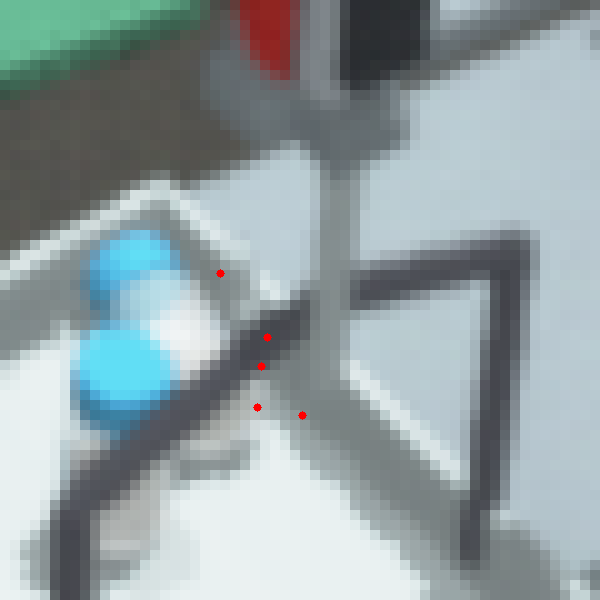

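```bash
python3 -m handwheel '[{"travel":[0,0,-0.4],"dr":[0,0,0],"claw":1.5},{"travel":[0,0,-0.8],"dr":[0,0,0],"claw":1.5},{"travel":[0,0,-1.2],"dr":[0,0,0],"claw":1.5},{"travel":[0,0,-1.6],"dr":[0,0,0],"claw":1.5},{"travel":[0,0,-2.0],"dr":[0,0,0],"claw":1.5}]' 90; python3 -m handwheel '[{"travel":[0,0,-0.4],"dr":[0,0,0],"claw":1.5},{"travel":[0,0,-0.8],"dr":[0,0,0],"claw":1.5},{"travel":[0,0,-0.8],"dr":[0,0,0],"claw":1.5}]' 90; python3 - <<'E'
from h import *
s=cam("wrist");save(s,"w32.png");S=cam("side");save(S,"s9.png")
cv2.imwrite("pics/s9z.png",cv2.resize(S["pixels"][250:400,300:450,::-1],None,fx=4,fy=4,interpolation=cv2.INTER_CUBIC))
go((.499,-.1205,.341,0))
E
```

```text
clock: 43.6
tool_pos: [0.4977, -0.1208, 0.2903]
orientation: [1.0, 0.015, 0.001, 0.0]
wrist_force: [4.0, -1.5, 2.2]
width: 0.0223
clock: 43.98
tool_pos: [0.4976, -0.1207, 0.2982]
orientation: [1.0, 0.015, 0.0, 0.0]
wrist_force: [5.7, -0.8, 1.5]
width: 0.0222
t 44.08 tcp [ 0.4976 -0.1208  0.2979] yaw 0.03 w 0.0217 F [ 5.5 -1.6  2.9]
(0.499, -0.1205, 0.341, 0) travel [0.15, -0.02, -4.31] dr [0.0, -0.1, 1.7] |d| 4.3
```

View pics/s9z.png

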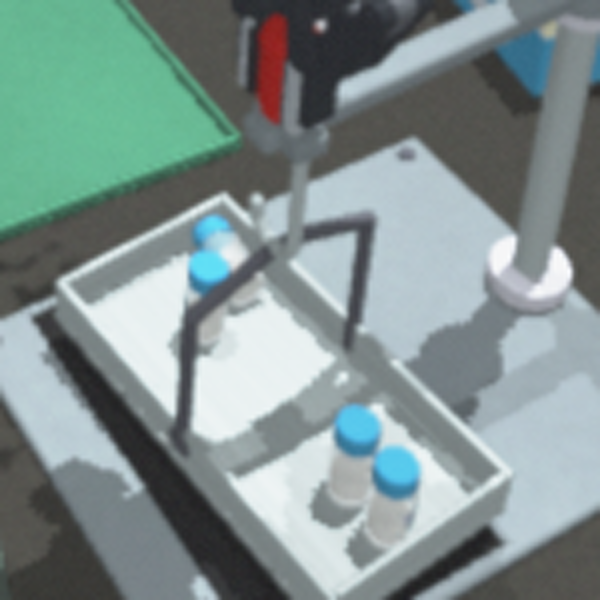

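```bash
python3 -m handwheel '[{"travel":[0.1,0,-0.5],"dr":[0,0,0],"claw":1.5},{"travel":[0.1,0,-1],"dr":[0,0,0],"claw":1.5},{"travel":[0.1,0,-1.5],"dr":[0,0,0],"claw":1.5},{"travel":[0.1,0,-2],"dr":[0,0,0],"claw":1.5},{"travel":[0.1,0,-2.5],"dr":[0,0,0],"claw":1.5}]' 90; python3 -m handwheel '[{"travel":[0,0,-0.4],"dr":[0,0,0],"claw":1.5},{"travel":[0,0,-0.8],"dr":[0,0,0],"claw":1.5},{"travel":[0,0,-1.2],"dr":[0,0,0],"claw":1.5},{"travel":[0,0,-1.5],"dr":[0,0,0],"claw":1.5},{"travel":[0,0,-1.5],"dr":[0,0,0],"claw":1.5}]' 90; python3 - <<'E'
from h import *
s=cam("wrist");save(s,"w33.png");S=cam("side");save(S,"s10.png")
go((.499,-.1205,.341,0))
E
```

```text
clock: 44.7
tool_pos: [0.498, -0.1207, 0.323]
orientation: [1.0, 0.015, -0.0, 0.0]
wrist_force: [1.3, -1.2, 1.1]
width: 0.0221
clock: 45.32
tool_pos: [0.4984, -0.1205, 0.3377]
orientation: [1.0, 0.015, 0.0, -0.0]
wrist_force: [3.1, -1.4, -3.8]
width: 0.0222
t 45.42 tcp [ 0.4984 -0.1205  0.3375] yaw 0.03 w 0.0219 F [ 4.2 -0.5 -1.9]
(0.499, -0.1205, 0.341, 0) travel [0.06, -0.0, -0.35] dr [-0.0, -0.0, 1.7] |d| 0.4
```

View pics/s10.png

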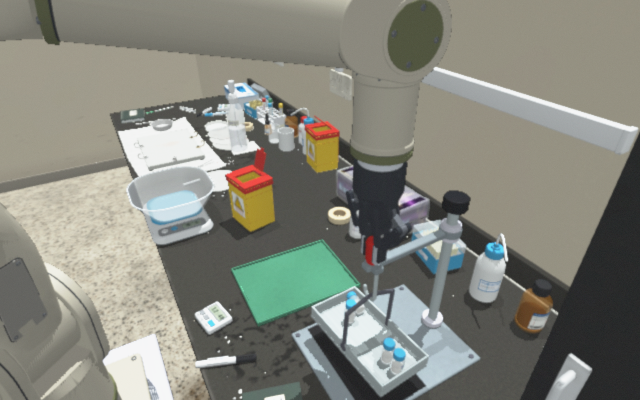

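```bash
python3 -m handwheel '[{"travel":[0,0,0.1],"dr":[0,0,0],"claw":1.5},{"travel":[0,0,0.1],"dr":[0,0,0],"claw":1.5},{"travel":[0,0,0.1],"dr":[0,0,0],"claw":1.5}]' 20;python3 -m handwheel '[{"travel":[0,0,0],"dr":[0,0,0],"claw":2.8},{"travel":[0,0,0],"dr":[0,0,0],"claw":3.5},{"travel":[0,0,0],"dr":[0,0,0],"claw":4.5},{"travel":[0,0,0],"dr":[0,0,0],"claw":5},{"travel":[0,0,0],"dr":[0,0,0],"claw":5}]' 20; python3 - <<'E'
from h import *
s=cam("wrist");save(s,"w34.png")
go((.499,-.1205,.42,0))
E
```

```text
clock: 45.8
tool_pos: [0.4983, -0.1206, 0.3368]
orientation: [1.0, 0.015, 0.0, -0.0]
wrist_force: [2.2, 0.0, -0.8]
width: 0.0221
clock: 46.42
tool_pos: [0.4982, -0.1207, 0.3368]
orientation: [1.0, 0.015, -0.0, 0.0]
wrist_force: [-0.1, 0.1, 0.5]
width: 0.0501
t 46.48 tcp [ 0.4983 -0.1207  0.3368] yaw 0.03 w 0.0499 F [-0.1 -0.5  0.7]
(0.499, -0.1205, 0.42, 0) travel [0.07, -0.02, -8.32] dr [0.0, 0.0, 1.7] |d| 8.3
```

View pics/w34.png

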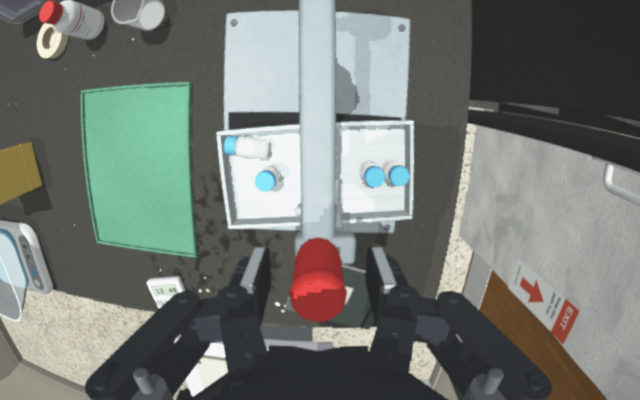

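Released: the knob stands free between the open fingers, and all four blue caps are in the tray. I raise straight up and retreat.

```bash
python3 -m handwheel '[{"travel":[0,0,-1.5],"dr":[0,0,0],"claw":5},{"travel":[0,0,-4],"dr":[0,0,0],"claw":5},{"travel":[0,0,-8],"dr":[0,0,0],"claw":5},{"travel":[0,0,-12],"dr":[0,0,0],"claw":5},{"travel":[-4,0,-14],"dr":[0,0,0],"claw":5}]'; python3 -m handwheel '[{"travel":[-3,-5,0],"dr":[0,0,0],"claw":5},{"travel":[-5,-10,0],"dr":[0,0,0],"claw":5},{"travel":[-5,-15,0],"dr":[0,0,0],"claw":5},{"travel":[-5,-20,0],"dr":[0,0,0],"claw":5},{"travel":[-5,-20,0],"dr":[0,0,0],"claw":5}]'; python3 - <<'E'
from vials import *
S=cam("side");T=cam("top");save(S,"s11.png")
cv2.imwrite("pics/s11z.png",cv2.resize(S["pixels"][200:400,280:480,::-1],None,fx=3,fy=3,interpolation=cv2.INTER_CUBIC))
cv2.imwrite("pics/t11z.png",cv2.resize(T["pixels"][100:300,190:480,::-1],None,fx=2.7,fy=2.7,interpolation=cv2.INTER_CUBIC))
r=[]
for nm,s,box in (("top",T,(380,100,475,250)),("side",S,(365,200,530,330))):
    b=sorted(blobs(s,(0,150,60),(8,255,255),box),key=lambda x:-x[1])[:2]; print(nm,b)
    r.append(ray(s,*b[0][0]))
print(tri(r)); go()
E
```

```text
clock: 47.1
tool_pos: [0.4591, -0.1216, 0.4789]
orientation: [1.0, 0.016, 0.001, -0.001]
wrist_force: [-0.5, -0.7, -0.2]
width: 0.05
clock: 47.72
tool_pos: [0.4017, 0.0809, 0.4781]
orientation: [1.0, 0.018, 0.001, 0.001]
wrist_force: [0.7, -0.8, -1.0]
width: 0.0503
top []Traceback (most recent call last):
  File "<stdin>", line 8, in <module>
IndexError: list index out of range
```

View pics/s11z.png

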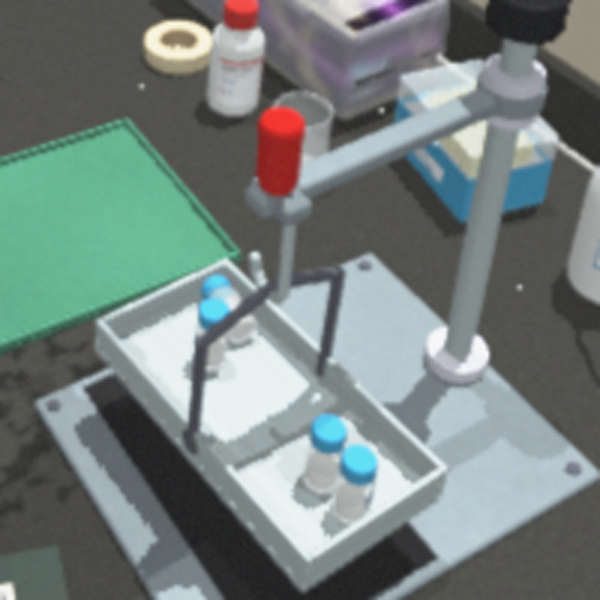

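View pics/t11z.png

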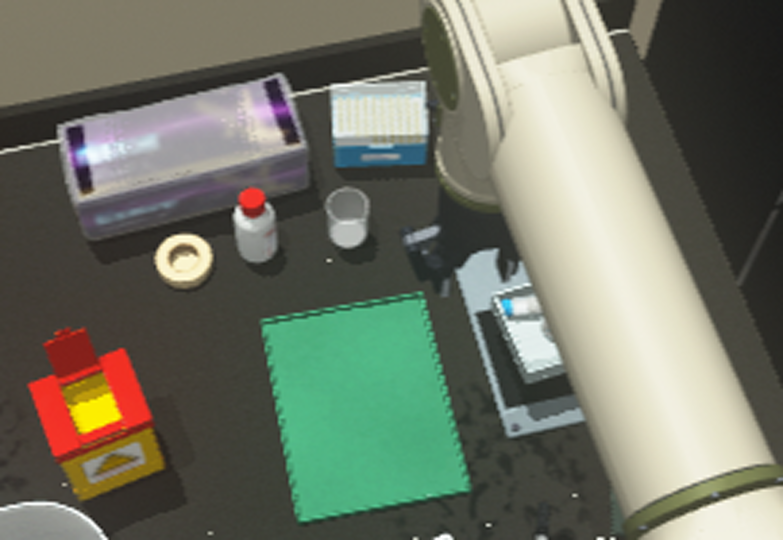

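```bash
python3 - <<'E'
from h import *
go((.45,.38,.48,.9))
E
python3 -m handwheel '[{"travel":[1,-6,0],"dr":[0,0,-10],"claw":5},{"travel":[2,-12,0],"dr":[0,0,-20],"claw":5},{"travel":[3,-18,0],"dr":[0,0,-30],"claw":5},{"travel":[4,-24,0],"dr":[0,0,-40],"claw":5},{"travel":[4.8,-30,0],"dr":[0,0,-50],"claw":5}]'; python3 -m handwheel '[{"travel":[0,0,0],"dr":[0,0,0],"claw":5},{"travel":[0,0,0],"dr":[0,0,0],"claw":5}]'; python3 - <<'E'
from vials import *
go()
s=cam("wrist");save(s,"w35.png")
u=proj(s,(.4925,.4545,.1)).astype(int); print(u)
x0,y0=max(u[0]-40,0),max(u[1]-40,0)
cv2.imwrite("pics/w35z.png",cv2.resize(s["pixels"][y0:y0+80,x0:x0+80,::-1],None,fx=7,fy=7,interpolation=cv2.INTER_CUBIC))
S=cam("side");T=cam("top");save(S,"s12.png");save(T,"t12.png")
r=[]
for nm,q,box in (("top",T,(380,100,475,250)),("side",S,(365,200,530,330))):
    b=sorted(blobs(q,(0,150,60),(8,255,255),box),key=lambda x:-x[1])[:2]; print(nm,b)
    if b: r.append(ray(q,*b[0][0]))
print(tri(r))
for c in ("top","side"):
  for th in ("reject_0","sample_0"):
    for d in trace(c,th): print(c,th,round(d["score"],2),d["at"],d["mask"].sum())
E
```

```text
t 47.83 tcp [0.4023 0.0768 0.4775] yaw 0.031 w 0.0501 F [ 0.2 -0.4 -0.4]
(0.45, 0.38, 0.48, 0.9) travel [5.71, -30.16, -0.27] dr [0.1, -0.0, -49.8] |d| 30.7
clock: 48.45
tool_pos: [0.441, 0.3441, 0.4776]
orientation: [0.915, 0.404, -0.0, -0.001]
wrist_force: [1.4, -2.7, 0.9]
width: 0.0502
clock: 48.7
tool_pos: [0.4393, 0.3436, 0.4781]
orientation: [0.915, 0.403, -0.0, -0.0]
wrist_force: [0.5, -0.6, -0.0]
width: 0.05
t 48.7 tcp [0.4393 0.3436 0.4781] yaw 0.829 w 0.05 F [ 0.5 -0.6 -0. ]
[292  75]
top []
side [(array([372.51226158, 249.22343324]), np.int32(367))]
(array([ 0.15529126, -0.55352715,  0.725     ]), [np.float64(5.0156252430809775e-17)])
top reject_0 0.37 [153.1, 402.9] 188
top reject_0 0.22 [186.7, 285.6] 316
top sample_0 0.47 [210.1, 380.9] 73
side reject_0 0.42 [220.4, 358.5] 620
side sample_0 0.7 [350.6, 386.1] 313
side sample_0 0.54 [361.0, 399.0] 319
side sample_0 0.51 [334.8, 409.1] 11629
side sample_0 0.49 [255.5, 385.8] 1553
side sample_0 0.45 [309.0, 352.0] 101
side sample_0 0.42 [297.3, 356.4] 134
```

View pics/w35z.png

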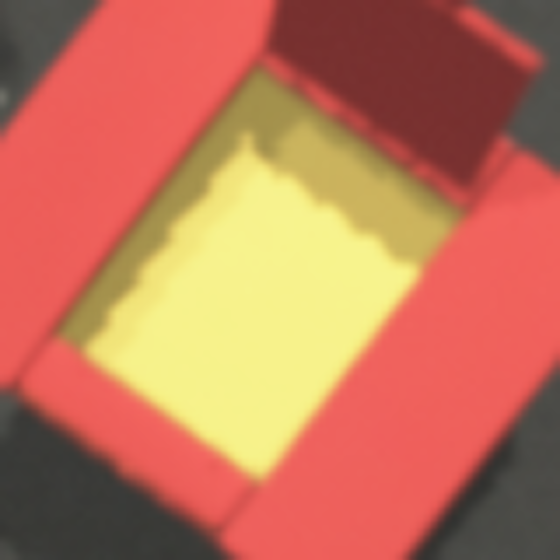

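View pics/s12.png

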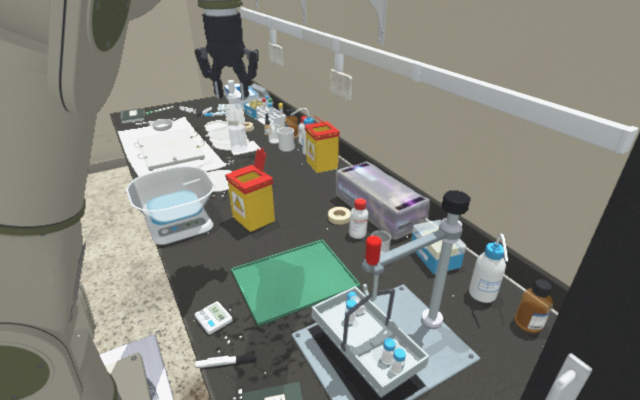

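```bash
python3 - <<'E'
from h import *
go((.437,.394,.36,.83))
E
python3 -m handwheel '[{"travel":[1.8,-1.7,3],"dr":[0,0,0],"claw":5},{"travel":[3.6,-3.5,6],"dr":[0,0,0],"claw":5},{"travel":[3.6,-3.5,10],"dr":[0,0,0],"claw":5},{"travel":[3.6,-3.5,10],"dr":[0,0,0],"claw":5}]'; python3 - <<'E'
from vials import *
s=cam("wrist");save(s,"w36.png")
u=proj(s,(.4925,.4545,.1)).astype(int); print(u)
x0,y0=max(u[0]-60,0),max(u[1]-60,0)
cv2.imwrite("pics/w36z.png",cv2.resize(s["pixels"][y0:y0+120,x0:x0+120,::-1],None,fx=5,fy=5,interpolation=cv2.INTER_CUBIC))
E
```

```text
t 49.05 tcp [0.439  0.3433 0.479 ] yaw 0.828 w 0.0496 F [0.6 0.5 0.3]
(0.437, 0.394, 0.36, 0.83) travel [3.58, -3.59, 11.9] dr [0.1, -0.1, -0.1] |d| 12.9
clock: 49.55
tool_pos: [0.4371, 0.3933, 0.3766]
orientation: [0.915, 0.403, -0.001, 0.001]
wrist_force: [-0.8, -0.1, 0.3]
width: 0.0501
[316  98]
```

View pics/w36z.png

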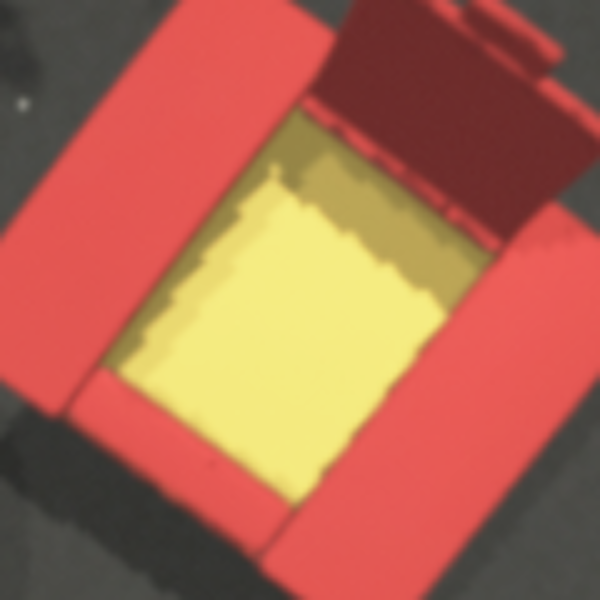

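```bash
python3 - <<'E'
import cv2,numpy as np
f=[("w17.png",280,150),("w18.png",255,100),("w20.png",265,155),("w21.png",260,85)]
ims=[cv2.resize(cv2.imread("pics/"+n)[y:y+100,x:x+120],None,fx=3,fy=3,interpolation=cv2.INTER_CUBIC) for n,x,y in f]
cv2.imwrite("pics/binz.png",np.vstack([np.hstack(ims[:2]),np.hstack(ims[2:])]))
E
```

```text
(no output)
```

View pics/binz.png

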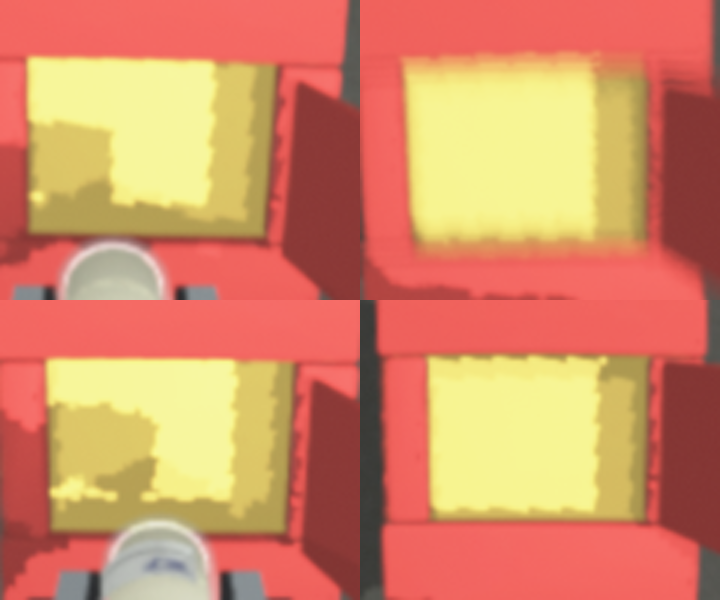

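View pics/w36.png

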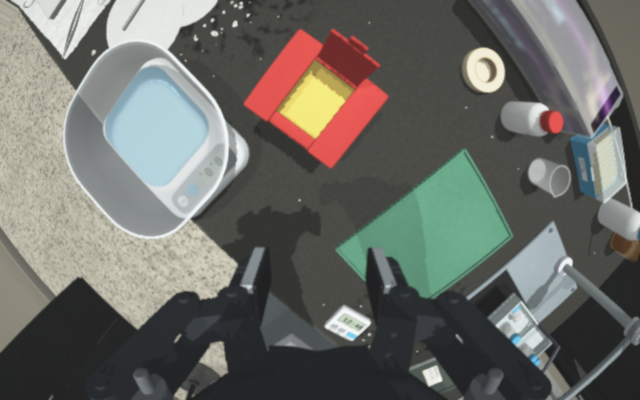

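```bash
python3 - <<'E'
from vials import *
s=cam("wrist")
u=proj(s,(.4925,.4545,.1)).astype(int); x0,y0=u[0]-60,u[1]-60
a=[ray(s,x0+275/5-.4,y0+175/5-.4),ray(s,x0+447/5-.4,y0+318/5-.4),ray(s,x0+118/5-.4,y0+370/5-.4)]
# w35 pose: rebuild
s2=dict(s); P=np.array([.4393,.3436,.4785]); R=Ro.from_euler("z",.829).as_matrix()@np.diag([1,-1,-1.])
T=np.eye(4);T[:3,:3]=R;T[:3,3]=P;M=np.linalg.inv(T@s["T_tool_cam"]);s2["R"]=M[:3,:3];s2["t"]=M[:3,3]
x0,y0=292-40,75-40
b=[ray(s2,x0+247/7-.4,y0+140/7-.4),ray(s2,x0+415/7-.4,y0+270/7-.4),ray(s2,x0+85/7-.4,y0+348/7-.4)]
for p,q in zip(a,b): print(tri([p,q]))
print(a[0][0],proj(s,(.4925,.4545,.148)))
for th in ("reject_0","sample_0"):
  for r in trace("wrist",th): print(th,r["score"],r["at"],r["mask"].sum())
c,sn=np.cos(.19),np.sin(.19)
for z,w,h in ((.148,.031,.024),(.004,.042,.05)):
  print(z,[(np.array(proj(s,(.4925+c*i*w-sn*j*h,.4545+sn*i*w+c*j*h,z)))-[u[0]-60,u[1]-60])*5 for i,j in ((1,1),(1,-1),(-1,-1),(-1,1))])
E
```

```text
(array([0.50699248, 0.47957086, 0.11181894]), [np.float64(0.0003180364509160312), np.float64(0.00031803645091598945)])
(array([0.51130835, 0.43434179, 0.14868414]), [np.float64(0.0005176796760596109), np.float64(0.000517679676059833)])
(array([0.4545468 , 0.47106854, 0.11412592]), [np.float64(0.0010265152229602561), np.float64(0.0010265152229603199)])
[0.49293448 0.45347784 0.44822899] [316.5410898   99.28020179]
sample_0 0.68 [334.1, 509.1] 276
sample_0 0.57 [351.7, 526.3] 170
sample_0 0.53 [313.4, 515.9] 163
0.148 [array([298.86855346, 100.40717035]), array([500.60268815, 249.9626639 ]), array([306.51372833, 502.4784148 ]), array([106.44856831, 358.11025523])]
0.004 [array([250.79678355,  82.46676034]), array([534.26027067, 292.48315701]), array([356.51845233, 522.33831877]), array([ 75.15989396, 319.02566671])]
```

```bash
python3 - <<'E'
from vials import *
S=cam("side")
print([(c.round(1),n) for c,n in blobs(S,(0,150,60),(8,255,255),(365,225,400,330))],proj(S,(.499,-.1205,.2835)),proj(S,(.499,-.1205,.2635)))
cv2.imwrite("pics/s13z.png",cv2.resize(S["pixels"][220:400,290:470,::-1],None,fx=3.3,fy=3.3,interpolation=cv2.INTER_CUBIC))
f=lambda X:((proj(S,X)-[290,220])*3.3).round(0)
# tray at 5 cm above base position
for dz in (.05,.06): print([f((.5065+x*.997-y*.08,-.1205+x*.08+y*.997,.036+dz)) for x,y in ((.055,.105),(-.055,.105),(.055,-.105))])
E
```

```text
[(array([372.5, 249.2]), np.int32(368))] [372.30882365 249.38812703] [371.5451099  258.98977575]
[array([222., 218.]), array([ 79., 291.]), array([467., 448.])]
[array([222., 206.]), array([ 78., 279.]), array([470., 436.])]
```

View pics/s13z.png

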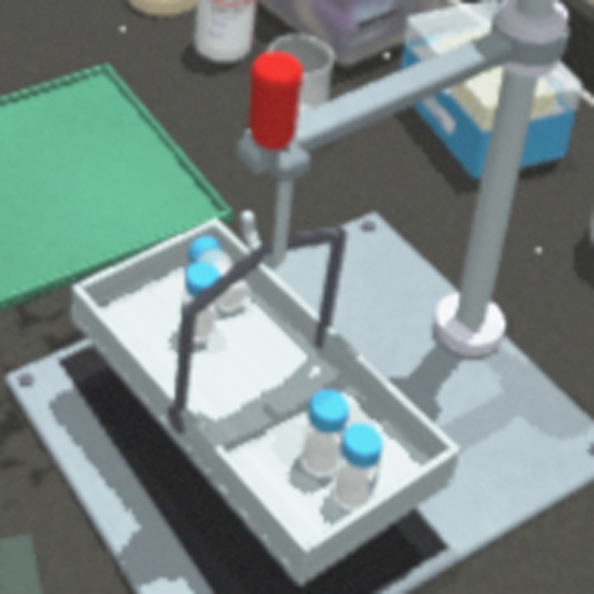

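```bash
python3 -c "
from bench import *
print(close_job())"
```

```text
the job is handed in; nothing more can be done
None
```

I handed the job in at about 50 s of the 210 s allowed. It gave no verdict, and one check is only indirect: I never saw the two rejects inside the sharps bin.

- **Samples:** All four blue-capped vials are in the tray. One was knocked over while it was there, and lies in the tray; the other three stand.
- **Rejects:** I released both white-capped vials through the bin's mouth. In the last pictures neither can be seen, inside the bin or anywhere around it. The surface visible inside the mouth measures about 35 mm below the lid, so it probably hides them. The spill tray is empty.
- **Hook:** I first pushed the arm inwards for room beside the cabinet. I then gripped the knob, pulled it down about 98 mm, swung it under the bail, let it up and released it.
- **Last checks:** The knob is at its fully-up height. The tray hangs level on the hook with its underside about 58 mm above the worktop, and did not move between the last pictures. The robot stood clear, with near-zero wrist force. I never touched the beaker, the bottle or the tape, and they look unmoved.

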